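Finish the small bottle rack and lay a bottle in it

TASK

Finish the two-bottle rack on the bench: thread the tall narrow spacer and then the wide collar down the steel post, each fully home, and lay the loose notched rail level across the collar and the steel ledge, notches up, its forked end straddling the post. Then gently lay the small bottle, neck towards the loose rail, in the pair of notches nearer the post: its body in the fixed back rail, its neck in the loose rail. Leave the other things on the bench where they are.

Things in the scene. Friction and masses are not known exactly. Their poses are not given: they have to be found in the camera images.
- rack: Fixed wooden rack. Base board 180 (x) by 280 (y) by 12; origin at the centre of its underside on the bench, z up. Fixed back rail at x=+62, 30 thick, 240 long (y), top 74 above the bench, its roof-shaped teeth 20 higher leaving two V notches at y=-40 and +40. Steel post at x=-62, y=-102, steel ledge at x=-62, y=+105: the loose rail belongs across them, its middle at x=-62, y=0.
- post_top (a point): Tip of the rack's upright steel post: 12 diameter, standing 74 out of the base board, its top 12 tapered to a 3 wide tip; this point is 86 above the bench. Axes as the rack's.
- ledge (a point): Centre of the top of the rack's flat steel ledge, 44 (x) by 30 (y), 62 above the bench, which is the height of the collar's top when spacer and collar are home.
- notch (a point): Bottom of the V (45 degree flanks prolonged) of the back rail's notch nearer the post, mid-thickness, 67 above the bench; axes as the rack's. A bottle laid there and in the loose rail has its axis along the rack's x, 101 above the bench, neck to -x, and its point bottle_mid at rack x=+26, y=-40, so that the neck crosses the loose rail.
- spacer_mid (a point): Centre (half-way up) of the tall narrow steel spacer tube: 30 outside diameter, 16 bore, 36 high, about 80 g; stands upright on the bench, z up. Home, its foot is on the rack's base board.
- collar_mid (a point): Centre (half-way up) of the wide steel collar: 44 outside diameter, 16 bore, 14 thick, about 90 g; lies flat on the bench. Home, it lies on the spacer.
- rail_mid (a point): Middle of the loose wooden rail, 13 above its underside. 240 long (its y), 32 wide (x), bar 26 high, four roof-shaped teeth 14 higher (y=-58,-22,+22,+58) leave V notches for necks at y=-40 and +40; 180 g; lies teeth up. Its -y end is forked: slot 18 wide, 30 long, open at that end and right through. The post belongs at y=-102 in the slot, the plain +y end on the ledge.
- bottle_mid (a point): Point on the axis of the small full glass bottle, 80 from its base: grasp it here. It lies on its side, x axis along it, neck to -x; it may have rolled about x. Body 48 diameter, 105 long, then a 37 shoulder, then a neck 24 diameter, 53 long; about 360 g. It starts on a cardboard chock at most 10 high and 50 wide, its axis 29 above the bench.
- offcut: Bystander: loose wooden offcut, 70 by 45 by 22. Leave it alone.
- driver: Bystander: screwdriver lying along its x. Leave it alone.
- cork: Bystander: upright cork, 24 diameter, 45 high, between the places where the spacer and the collar start. Leave it alone.
- tin: Bystander: metal tin, 66 diameter, 55 high. Leave it alone.
- angle: Bystander: dark steel angle bracket, 40 by 50, 40 high. Leave it alone.
- tape: Bystander: black tape-measure case, 65 by 35 by 60 high. Leave it alone.
- wrench: Bystander: steel wrench lying along its x. Leave it alone.

How it is judged:
On the way, in this order (a step that is already met when the one before it is completed fails the run):
1. the spacer is home on the post, let go (horizontal distance between spacer_mid and post_top below 0.004 m and z of spacer_mid in the frame of rack between 0.027 and 0.033 m and angle between spacer_mid's own z axis and vertical below 0.08 rad and contact force between spacer and the fingers below 0.05 N), for 0.2 s.
2. the collar is home on the spacer, let go (horizontal distance between each of spacer_mid, collar_mid and post_top below 0.004 m and z of spacer_mid in the frame of rack between 0.027 and 0.033 m and angle between spacer_mid's own z axis and vertical below 0.08 rad and z of collar_mid in the frame of rack between 0.0515 and 0.0585 m and contact force between collar and the fingers below 0.05 N), for 0.2 s.
3. the rail lies across collar and ledge, fork round the post, let go (horizontal distance between each of spacer_mid, collar_mid and post_top below 0.004 m and z of spacer_mid in the frame of rack between 0.027 and 0.033 m and angle between spacer_mid's own z axis and vertical below 0.08 rad and z of collar_mid in the frame of rack between 0.0515 and 0.0585 m and x of rail_mid in the frame of rack between -0.069 and -0.055 m and y of rail_mid in the frame of rack between -0.01 and 0.01 m and z of rail_mid in the frame of rack between 0.071 and 0.079 m and angle between the y axis of rail_mid and the y axis of rack, either way round below 0.08 rad and angle between rail_mid's own z axis and vertical below 0.06 rad and contact force between rail and the fingers below 0.05 N), for 0.2 s.
4. the bottle lies in the notches nearer the post (x of rail_mid in the frame of rack between -0.069 and -0.055 m and y of rail_mid in the frame of rack between -0.01 and 0.01 m and z of rail_mid in the frame of rack between 0.071 and 0.079 m and angle between the y axis of rail_mid and the y axis of rack, either way round below 0.08 rad and angle between rail_mid's own z axis and vertical below 0.06 rad and x of bottle_mid in the frame of rack between 0.008 and 0.044 m and y of bottle_mid in the frame of rack between -0.046 and -0.034 m and z of bottle_mid in the frame of rack between 0.096 and 0.106 m and angle between the x axis of bottle_mid and the x axis of rack, either way round below 0.08 rad and contact force between bottle and the fingers below 0.05 N), for 0.2 s.
At the end, for the whole second after the job is handed in: Spacer, then collar home on the post (3 mm); rail level on collar and ledge, fork round the post, within 7 mm across, 10 mm along, 0.08 rad; bottle at rest in the notches by the post within 6 mm sideways, 5 mm in height, 18 mm lengthways, neck to the loose rail (horizontal distance between each of spacer_mid, collar_mid and post_top below 0.004 m and z of spacer_mid in the frame of rack between 0.027 and 0.033 m and angle between spacer_mid's own z axis and vertical below 0.08 rad and z of collar_mid in the frame of rack between 0.0515 and 0.0585 m and x of rail_mid in the frame of rack between -0.069 and -0.055 m and y of rail_mid in the frame of rack between -0.01 and 0.01 m and z of rail_mid in the frame of rack between 0.071 and 0.079 m and angle between the y axis of rail_mid and the y axis of rack, either way round below 0.08 rad and angle between rail_mid's own z axis and vertical below 0.06 rad and x of bottle_mid in the frame of rack between 0.008 and 0.044 m and y of bottle_mid in the frame of rack between -0.046 and -0.034 m and z of bottle_mid in the frame of rack between 0.096 and 0.106 m and angle between the x axis of bottle_mid and the x axis of rack, either way round below 0.08 rad and linear speed of each of bottle, rail below 0.02 m/s); the robot touches nothing.
It fails at once if the bottle was dropped: let go and falling faster than 0.4 m/s (contact force between bottle and the fingers below 0.05 N and linear speed of bottle above 0.4 m/s).
It fails at once if another thing on the bench was moved by more than 30 mm (distance of any of offcut, driver, cork, tin, angle, tape, wrench from where it was at the start of the episode above 0.03 m).
It fails at once if the bottle was knocked or pressed hard onto the rack (over 60 N) (contact force between bottle and rack above 60 N or contact force between bottle and rail above 60 N).
It also fails if it takes over 72 s, if anything falls off the work surface, if the arm or the gripper's body presses on something with over 40 N, if the wrist force passes 120 N, or if a joint passes its speed limit or range.

ROBOT

A 6-joint arm with a two-finger parallel gripper is mounted at the origin on the work surface. World frame = base frame: x ahead of the robot, y to its left, z up, the work surface at z = 0. Lengths are in m, angles in rad, forces in N, time in s.
With the tool pointing down it reaches from about 0.225 to 0.875 m from the base axis. Payload 3.4 kg.
Tool frame: the origin (TCP) lies between the finger pads; the fingertips stand 11 mm ahead of it and the grasp point (between the pads) lies 8 mm behind it; z points along the fingers, y is the direction in which the jaws open and shut (so a half turn about z gives the same grasp; the last joint's range is limited). The gripper opens to 85 mm and grips with 20 to 120 N. Pads are 22 mm wide; open, the fingers measure 114 mm over their backs; the gripper's body (76 mm by 85 mm) begins 54 mm behind the grasp point. The pads swing forward as they close: fully open they stand 13 mm farther back than shut.
Start: joints at [-1.435, 0.276, 1.505, -0, 1.361, -0.121], TCP at [0.146, -0.556, 0.242] pointing down, gripper open.
Joint ranges: [-2.89, 2.89], [-0.75, 2.08], [0.22, 2.7], [-1.18, 4.32], [0.11, 2.71], [-2.7, 2.7]. Speed limits (rad/s): [2.57, 2.57, 3.14, 3.14, 3.14, 3.14].

INTERFACE

Orientations are given as a unit quaternion [w, x, y, z].
In Python, from rig import manip gives the robot as it stands. The module is installed in compiled form; this text tells all that it offers.
- The arm moves only by the tool move_arm, never from a script. Its argument "series" is a list that holds one entry, the list of rows, each a list of 7 numbers: the shift along the world's x, y, z in m, then the turn, a rotation vector about the world's x, y, z in rad, then the finger opening in m, from 0 to 0.0854. A call has 1 to 20 rows; each row shifts and turns the commanded pose from where the row before left it; what a row does not reach is not made up. A row lasts 1/12 s, in which the tool goes at most 41.7 mm and 7.16 degrees, less where a joint would pass 70% of its speed; a pose out of reach is approached as far as the arm can. A call with a gripper value outside its range is refused whole. The fingers move at their own pace and stop on an object; "newtons" is the grip in N (left out, the last holds). Time passes only in rows, so rows that do not move let the fingers close. It gives the time, the measured TCP pose, the force and the opening at its end, in the units of the state.
- manip.get_state(): the state, without advancing time (a new reading comes with each control period).
- manip.get_image(name): name is "side" or "top" or "wrist"; returns a dict with "color" (480x640x3 uint8, red, green, blue), "fx", "fy", "cx", "cy" (pixels), "R" (3x3) and "t" (3): a world point X has camera coordinates R X + t; the wrist camera has in their place "tool_from_camera" (4x4, takes a point from camera to tool coordinates, whose origin is the TCP and whose axes are the flange's). Camera axes: x right, y down, z forward; pixel columns grow to the right and rows downward; lengths in m; the calibration is good to about 2 mm. A picture is of the moment at which its call begins: read the wrist's pose just before it. There is no depth.
- manip.sign_off(): hands the job in, once; it reports no verdict.
The state is a dict: "clock": time; "qpos": joint angles; "qd": joint speeds; "effort": joint torques, N m; "position": TCP position; "ee_rot": TCP orientation; "contact_force": force on the tool from outside, world axes, zero at the start; "moment": the same for the moment, N m; "width": finger opening in m.
Only numpy, scipy, OpenCV 4.12 (cv2) and the standard library are available. Lean on these libraries where they do the work, as an engineer would, in place of code of your own. Each camera call takes 0.05 s, during which the arm holds its last target.

## Working session

There is one attempt and no reset: what is moved stays moved. The work goes in short steps, Python scripts to look and compute and a tool call to move; the robot and the scene stay as the last step left them, time stands still between calls to the robot, and variables do not carry over. Pictures are saved under pics/ and viewed, and the job is handed in when it is done.

Besides the shell and the picture viewer there is one more tool, called after "Emit:" as name([rows], argument=value, ...), one row to a line, values as JSON. move_arm: Moves the arm, as the interface text tells. Its arguments: {"type":"object","properties":{"series":{"type":"array"},"newtons":{"type":"number"}},"required":["series"]}

```bash
mkdir -p pics
python3 - <<'E'
from rig import manip
import cv2,numpy as np
s=manip.get_state();print(s)
for n in ["side","top","wrist"]:
    im=manip.get_image(n);cv2.imwrite(f"pics/{n}0.png",im["color"][:,:,::-1])
    print(n,{k:np.round(v,4).tolist() for k,v in im.items() if k!="color"})
E
```

```text
{'clock': 0.0, 'qpos': array([-1.43500101e+00,  2.76604797e-01,  1.50616018e+00, -1.10452618e-05,
        1.36071103e+00, -1.20992429e-01]), 'qd': array([-0.00103994,  0.00114237,  0.00059786, -0.00198916, -0.00029046,
       -0.00147159]), 'effort': array([ 7.00025066e-04, -4.16766143e+01, -2.45802587e+01,  4.69669351e-05,
        1.11975460e-02, -1.78038260e-05]), 'position': array([ 0.14595921, -0.55562301,  0.24142334]), 'ee_rot': array([-9.41608841e-04,  9.91768236e-01,  1.28042494e-01, -1.23696605e-05]), 'contact_force': array([ 0.03279328, -0.63899574,  1.11209126]), 'moment': array([0.04374568, 0.01163644, 0.06397924]), 'width': 0.08524506443965973}
side {'fx': 500.9615, 'fy': 500.9615, 'cx': 328.4879, 'cy': 243.8722, 'R': [[-0.7834, -0.6213, 0.0156], [-0.4228, 0.5144, -0.7461], [0.4555, -0.5911, -0.6657]], 't': [0.4254, 0.2888, 0.8873]}
top {'fx': 551.3455, 'fy': 551.3455, 'cx': 322.6489, 'cy': 227.1159, 'R': [[0.0088, -1.0, 0.0032], [-0.9948, -0.0091, -0.1014], [0.1014, -0.0023, -0.9948]], 't': [-0.0006, 0.5688, 1.5471]}
wrist {'fx': 425.2149, 'fy': 425.2149, 'cx': 324.1728, 'cy': 234.7912, 'tool_from_camera': [[0.0007, -0.9462, -0.3235, 0.0833], [1.0, 0.0006, 0.0004, -0.0009], [-0.0002, -0.3235, 0.9462, -0.1321], [0.0, 0.0, 0.0, 1.0]]}
```

View pics/side0.png

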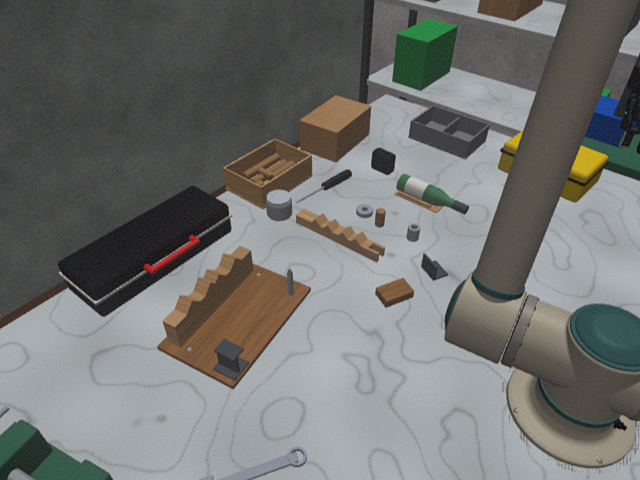

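View pics/top0.png

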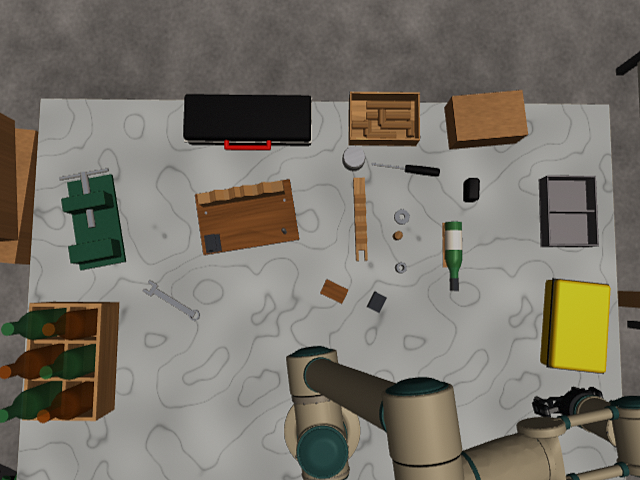

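View pics/wrist0.png

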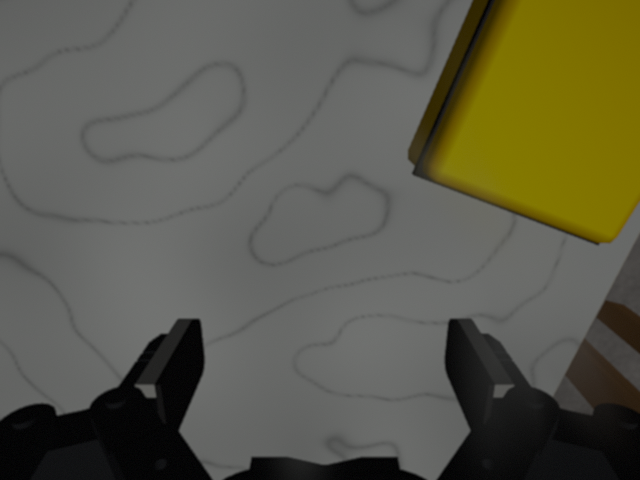

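Run:
```python
import cv2
t=cv2.imread("pics/top0.png");s=cv2.imread("pics/side0.png")
cv2.imwrite("pics/t_a.png",cv2.resize(t[165:265,185:315],None,fx=6,fy=6,interpolation=cv2.INTER_CUBIC))
cv2.imwrite("pics/t_b.png",cv2.resize(t[170:300,335:475],None,fx=5.5,fy=4.6*5.5/4.6*0.83,interpolation=cv2.INTER_CUBIC) if 0 else cv2.resize(t[170:300,335:485],None,fx=4.6,fy=4.6,interpolation=cv2.INTER_CUBIC)[:600])
cv2.imwrite("pics/s_b.png",cv2.resize(s[140:290,290:480],None,fx=4,fy=4,interpolation=cv2.INTER_CUBIC))
cv2.imwrite("pics/s_a.png",cv2.resize(s[240:390,150:330],None,fx=4,fy=4,interpolation=cv2.INTER_CUBIC))
```

```text
(no output)
```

View pics/t_a.png

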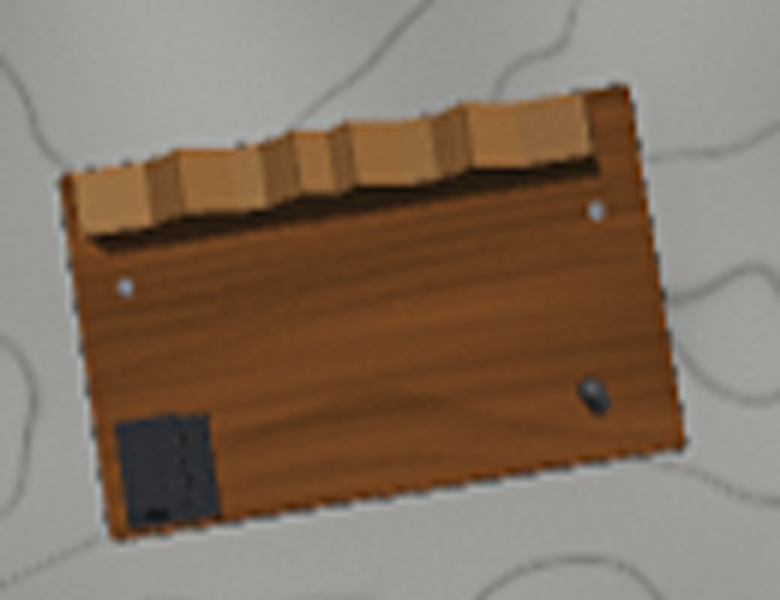

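View pics/t_b.png

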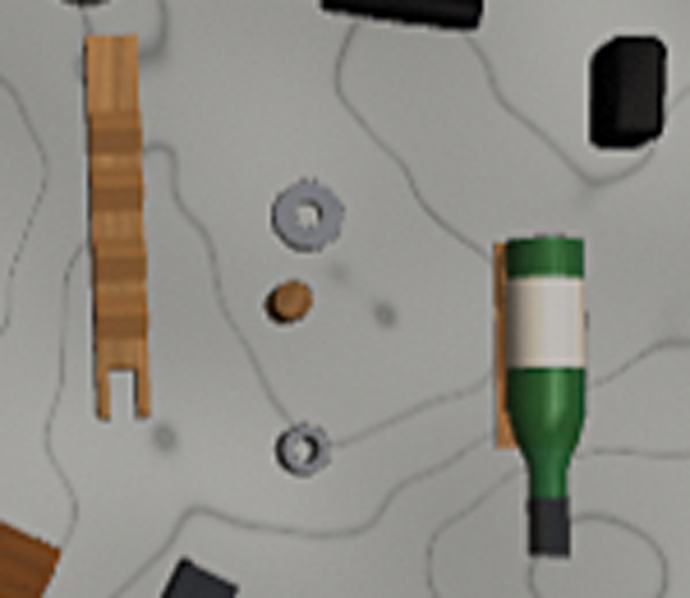

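View pics/s_b.png

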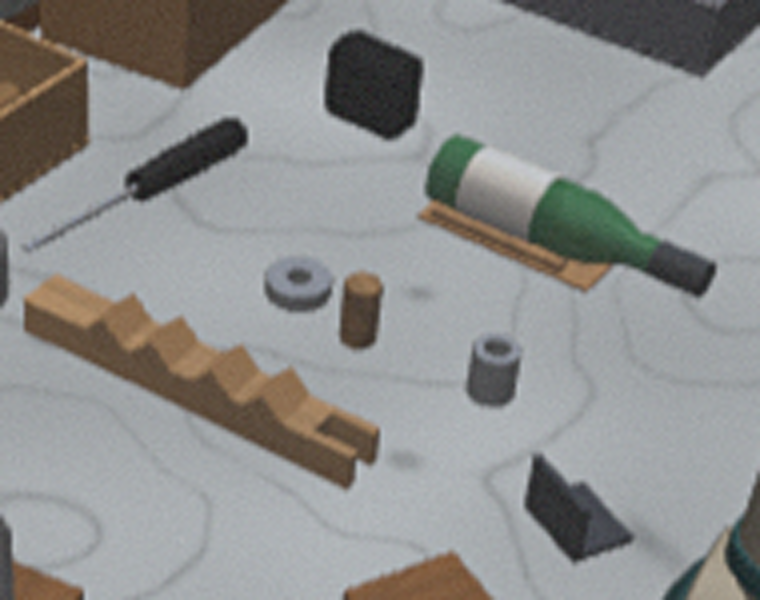

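View pics/s_a.png

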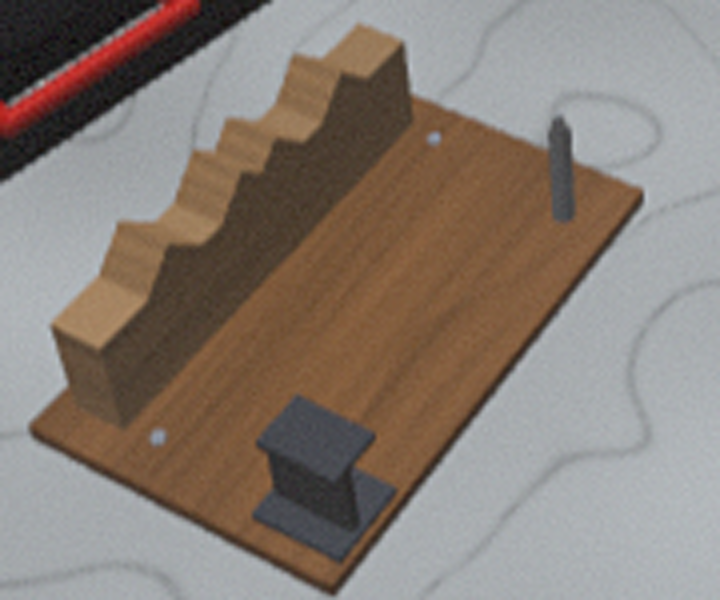

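```bash
cat > h.py <<'E'
import numpy as np
from scipy.optimize import least_squares
from scipy.spatial.transform import Rotation as Ro
CAM={"side":dict(f=500.9615,c=(328.4879,243.8722)),"top":dict(f=551.3455,c=(322.6489,227.1159))}
import pickle,os
def cam(n):
    p=f"{n}.pkl"
    if not os.path.exists(p):
        from rig import manip
        d=manip.get_image(n);pickle.dump(d,open(p,"wb"))
    return pickle.load(open(p,"rb"))
def proj(n,X):
    d=cam(n);p=np.asarray(X)@d["R"].T+d["t"]
    return np.stack([d["fx"]*p[...,0]/p[...,2]+d["cx"],d["fy"]*p[...,1]/p[...,2]+d["cy"]],-1)
def back(n,uv,z):
    d=cam(n);r=d["R"].T@np.array([(uv[0]-d["cx"])/d["fx"],(uv[1]-d["cy"])/d["fy"],1]);o=-d["R"].T@d["t"]
    return o+r*(z-o[2])/r[2]
def wpose(s):
    T=np.eye(4);q=s["ee_rot"];T[:3,:3]=Ro.from_quat([q[1],q[2],q[3],q[0]]).as_matrix();T[:3,3]=s["position"];return T
def wback(s,d,uv,z):
    T=wpose(s)@d["tool_from_camera"];r=T[:3,:3]@np.array([(uv[0]-d["cx"])/d["fx"],(uv[1]-d["cy"])/d["fy"],1]);o=T[:3,3]
    return o+r*(z-o[2])/r[2]
def crop(u,off,sc): return (np.asarray(u)+.5)/sc-.5+off
def fit(obs,p0):  # obs: (cam,uv,localxyz)
    def r(p):
        c,s_=np.cos(p[2]),np.sin(p[2]);o=[]
        for n,uv,l in obs:
            X=[p[0]+c*l[0]-s_*l[1],p[1]+s_*l[0]+c*l[1],l[2]]
            o.append(proj(n,np.array(X))-uv)
        return np.ravel(o)
    R=least_squares(r,p0);return R.x,R.fun.reshape(-1,2)
E
cat > m1.py <<'E'
from h import *
A=lambda u:crop(u,(185,165),6);B=lambda u:crop(u,(335,170),4.6);SB=lambda u:crop(u,(290,140),4);SA=lambda u:crop(u,(150,240),4)
x,y=.09,.14
ot=[("top",A((62,175)),(x,y,.012)),("top",A((628,86)),(x,-y,.012)),("top",A((685,446)),(-x,-y,.012)),("top",A((113,540)),(-x,y,.012)),("top",A((587,381)),(-.062,-.102,.086))]
os_=[("side",SA((643,192)),(-x,-y,.012)),("side",SA((333,580)),(-x,y,.012)),("side",SA((32,430)),(x,y,.012)),("side",SA((559,120)),(-.062,-.102,.086)),("side",SA((318,438)),(-.062,.105,.062))]
for o in (ot,os_,ot+os_):
    p,f=fit(o,[.6,.2,.15]);print("rack",p.round(4),f.round(1).tolist())
rp=p
print("spacer",back("top",B((303,448)),.036),back("side",SB((497,348)),.036))
print("collar",back("top",B((308,215)),.014),back("side",SB((298,278)),.014))
print("cork",back("top",B((293,298)),.045),back("side",SB((364,285)),.045))
rt=[("top",B((85,38)),(-.016,.12,.026)),("top",B((137,38)),(.016,.12,.026)),("top",B((97,418)),(-.016,-.12,.026)),("top",B((150,415)),(.016,-.12,.026))]
# in top image left = +y world; rail y ~ world +x => rail x ~ world -y -> right. left corner is rail x=-.016
rs=[("side",SB((62,277)),(.016,.12,.026)),("side",SB((25,312-12)),(-.016,.12,.026)),("side",SB((350,462)),(-.016,-.12,.026)),("side",SB((378,430)),(.016,-.12,.026))]
for o in (rt,rs,rt+rs):
    p,f=fit(o,[.6,0,-1.57]);print("rail",p.round(4),f.round(1).tolist())
bt=[("top",B((545,238)),(.08,0,.029)),("top",B((549,555)),(-.115,0,.029))]
for o in (bt,):
    p,f=fit(o,[.5,-.2,0]);print("bottle",p.round(4),f.round(1).tolist())
print(np.diff([back("top",B(u),.029) for u in((545,238),(549,555))],axis=0))
E
python3 m1.py
```

```text
rack [0.6005 0.225  0.172 ] [[-0.7, -0.2], [0.2, -0.8], [0.5, -0.0], [-0.5, 0.1], [0.5, 0.9]]
rack [0.5971 0.2263 0.1757] [[0.9, -1.1], [0.3, 1.9], [-1.3, -0.7], [0.3, -1.2], [-0.1, 0.0]]
rack [0.5984 0.2257 0.1756] [[-1.0, 0.6], [-0.2, -0.2], [0.3, 0.5], [-0.6, 0.9], [0.3, 1.5], [0.6, -1.5], [0.0, 1.2], [-1.4, -1.2], [-0.0, -1.7], [-0.3, -0.6]]
spacer [ 0.45674226 -0.21645443  0.036     ] [ 0.45440168 -0.21601546  0.036     ]
collar [ 0.60365802 -0.2235721   0.014     ] [ 0.60127494 -0.21987362  0.014     ]
cork [ 0.54838851 -0.20952002  0.045     ] [ 0.54429474 -0.2060245   0.045     ]
rail [ 0.5943 -0.1027 -1.5361] [[0.1, -0.3], [-0.1, -0.5], [0.2, 0.2], [-0.1, 0.6]]
rail [ 0.5915 -0.1001 -1.551 ] [[-0.9, -0.7], [0.1, -0.3], [0.1, 0.1], [0.7, 0.7]]
rail [ 0.5931 -0.1018 -1.5433] [[0.1, 0.1], [-0.1, -0.1], [-0.5, 0.6], [-0.8, 1.0], [-1.2, -1.2], [-0.1, -0.7], [0.2, -0.8], [0.7, -0.3]]
bottle [ 0.5082 -0.3687 -0.0025] [[-0.0, 0.2], [0.0, -0.2]]
[[-0.19607654  0.00052042  0.        ]]
```

Emit:
move_arm([
  [[0.0258,0.0283,-0.006,0,0,-0.0214,0.085],[0.0258,0.0283,-0.006,0,0,-0.0214,0.085],[0.0258,0.0283,-0.006,0,0,-0.0214,0.085],[0.0258,0.0283,-0.006,0,0,-0.0214,0.085],[0.0258,0.0283,-0.006,0,0,-0.0214,0.085],[0.0258,0.0283,-0.006,0,0,-0.0214,0.085],[0.0258,0.0283,-0.006,0,0,-0.0214,0.085],[0.0258,0.0283,-0.006,0,0,-0.0214,0.085],[0.0258,0.0283,-0.006,0,0,-0.0214,0.085],[0.0258,0.0283,-0.006,0,0,-0.0214,0.085],[0.0258,0.0283,-0.006,0,0,-0.0214,0.085],[0.0258,0.0283,-0.006,0,0,-0.0214,0.085],[0,0,0,0,0,0,0.085],[0,0,0,0,0,0,0.085]],
], newtons=40)

```text
clock: 1.42
position: [0.4564, -0.2149, 0.1699]
ee_rot: [-0.0, 1.0, 0.002, -0.0]
contact_force: [-0.2, -0.4, -1.3]
width: 0.085
```

```bash
cat > snap.py <<'E'
import sys,pickle,cv2
from rig import manip
s=manip.get_state();d=manip.get_image("wrist");n=sys.argv[1]
pickle.dump((s,d),open(n+".wp","wb"));cv2.imwrite(f"pics/{n}.png",d["color"][:,:,::-1])
print(s["clock"],s["position"].round(4),s["ee_rot"].round(4),s["contact_force"].round(2),round(s["width"],4),s["qpos"].round(2))
E
python3 snap.py w1
```

```text
1.4167 [ 0.4564 -0.2149  0.1699] [-2.0e-04  1.0e+00  2.3e-03 -5.0e-04] [-0.22 -0.37 -1.26] 0.085 [-0.58  0.22  1.77 -0.    1.15  0.99]
```

View pics/w1.png

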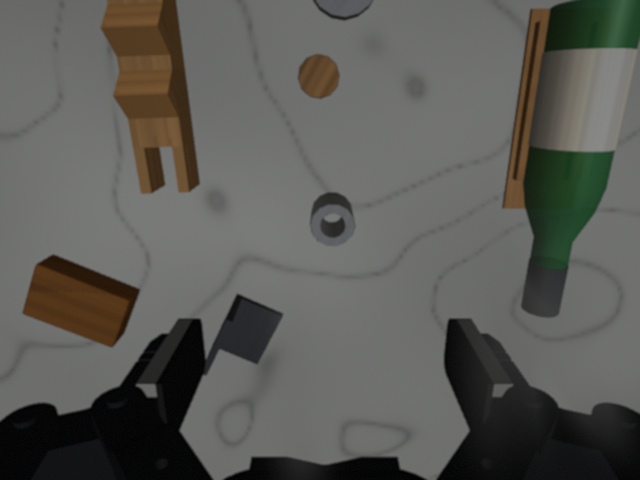

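Run:
```python
from h import *
s,d=pickle.load(open("w1.wp","rb"))
print("spacer",wback(s,d,(332.5,224),.036),"cork",wback(s,d,(319,76),.045))
for u in ((238,296),(282,315),(258,362),(207,373)): print("angle",wback(s,d,u,.04)[:2],wback(s,d,u,0)[:2])
import cv2
cv2.imwrite("pics/w1c.png",cv2.resize(d["color"][170:270,280:400,::-1],None,fx=5,fy=5,interpolation=cv2.INTER_CUBIC))
```

```text
spacer [ 0.45597556 -0.21953556  0.036     ] cork [ 0.54656281 -0.21068095  0.045     ]
angle [ 0.40521505 -0.15533227] [ 0.38467744 -0.14641079]
angle [ 0.39066854 -0.18506873] [ 0.36790861 -0.18069019]
angle [ 0.35202922 -0.16661911] [ 0.32336625 -0.15942196]
angle [ 0.34232754 -0.12881898] [ 0.31218241 -0.11584698]
```

View pics/w1c.png

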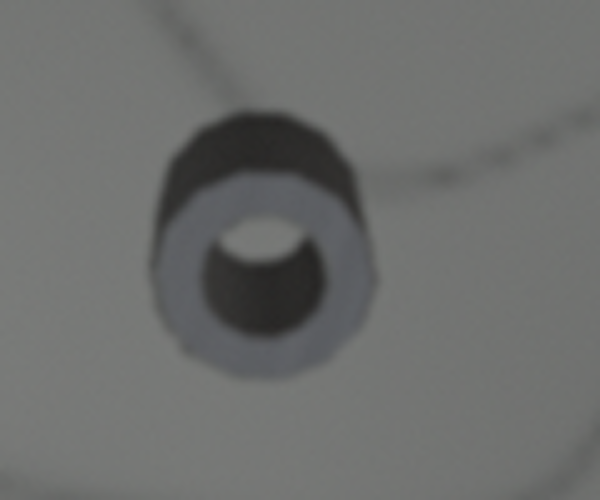

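Emit:
move_arm([
  [[-0.001,-0.004,-0.03,0,0,0,0.085],[0,0,-0.035,0,0,0,0.07],[0,0,-0.035,0,0,0,0.06],[0,0,-0.03,0,0,0,0.055],[0,0,-0.02,0,0,0,0.05],[0,0,0,0,0,0,0.02],[0,0,0,0,0,0,0.02],[0,0,0,0,0,0,0.02],[0,0,0,0,0,0,0.02],[0,0,0,0,0,0,0.02]],
], newtons=40)

```text
clock: 2.3
position: [0.4555, -0.2215, 0.0219]
ee_rot: [0.001, 1.0, -0.0, 0.001]
contact_force: [-0.4, 0.0, -1.4]
width: 0.0287
```

```bash
python3 snap.py w2
```

```text
2.3 [ 0.4555 -0.2215  0.0219] [ 1.0e-03  1.0e+00 -2.0e-04  1.4e-03] [-0.38  0.03 -1.37] 0.0287 [-0.59  0.4   1.96 -0.    0.78  0.98]
```

View pics/w2.png

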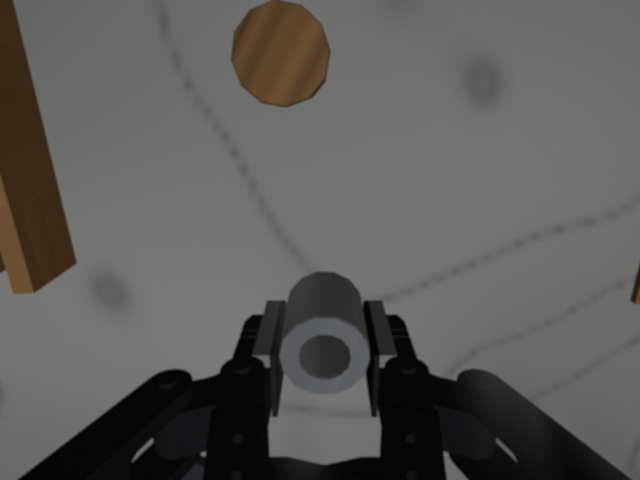

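Emit:
move_arm([
  [[0,0,0.03,0,0,0,0.02],[0,0,0.04,0,0,0,0.02],[0.01,0.033,0.02,0,0,0,0.02],[0.01,0.033,0.02,0,0,0,0.02],[0.01,0.033,0.02,0,0,0,0.02],[0.01,0.034,0.02,0,0,0,0.02],[0.01,0.034,0.02,0,0,0,0.02],[0.01,0.034,0.01,0,0,0,0.02],[0.01,0.034,0,0,0,0,0.02],[0.01,0.034,0,0,0,0,0.02],[0.01,0.034,0,0,0,0,0.02],[0.009,0.034,0,0,0,0,0.02],[0,0,0,0,0,0,0.02],[0,0,0,0,0,0,0.02],[0,0,0,0,0,0,0.02]],
])

```text
clock: 3.6
position: [0.5532, 0.1163, 0.2007]
ee_rot: [0.0, 1.0, 0.001, 0.0]
contact_force: [-0.6, -0.7, -0.4]
width: 0.0289
```

```bash
python3 snap.py w3
```

```text
3.6 [0.5532 0.1163 0.2007] [5.e-04 1.e+00 5.e-04 0.e+00] [-0.64 -0.72 -0.42] 0.0289 [ 0.08  0.29  1.59 -0.    1.26  1.65]
```

View pics/w3.png

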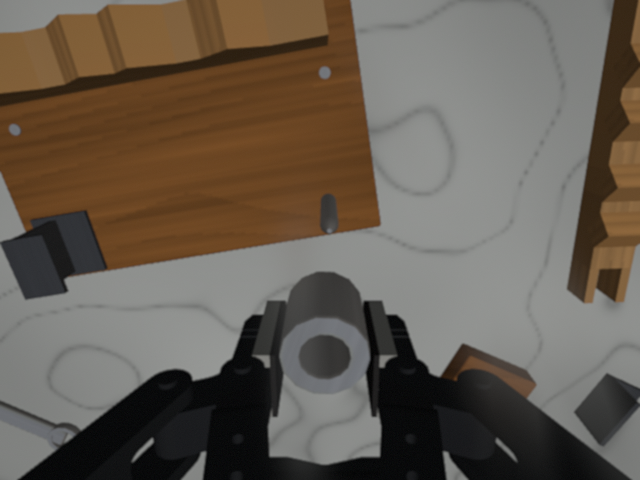

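Run:
```python
from h import *
import cv2
s,d=pickle.load(open("w3.wp","rb"))
im=d["color"][180:410,260:400,::-1]
cv2.imwrite("pics/w3c.png",cv2.resize(im,None,fx=2.6,fy=2.6,interpolation=cv2.INTER_CUBIC))
im=d["color"][185:245,300:380,::-1]
cv2.imwrite("pics/w3d.png",cv2.resize(im,None,fx=8,fy=8,interpolation=cv2.INTER_CUBIC))
```

```text
(no output)
```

View pics/w3c.png

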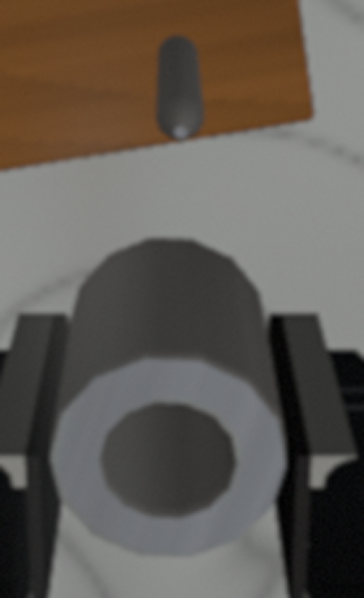

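View pics/w3d.png

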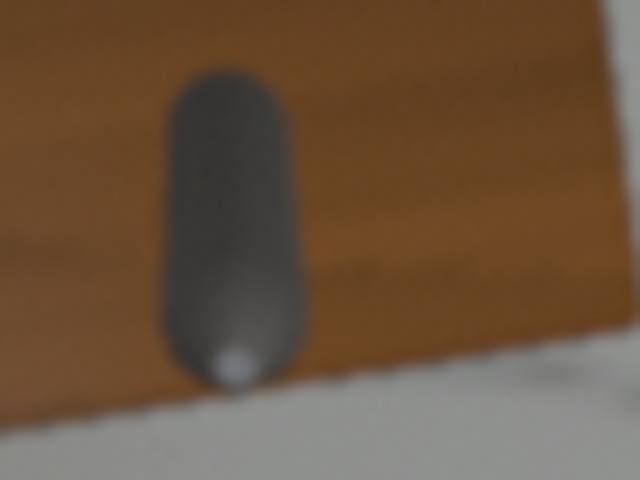

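Run:
```python
from h import *
s,d=pickle.load(open("w3.wp","rb"))
p=s["position"]
a=wback(s,d,(325,355.4),p[2]+.0141);b=wback(s,d,(329.3,230.6),.086);print(a,b,b-a, a-p)
# bottom far rim predicted
T=np.linalg.inv(wpose(s)@d["tool_from_camera"])
q=T@np.r_[a+[.015,0,-.036],1];print(q[0]/q[2]*d["fx"]+d["cx"],q[1]/q[2]*d["fy"]+d["cy"],"obs",168/2.6+260,238/2.6+180)
```

```text
[0.55462067 0.11674396 0.2147513 ] [0.55469586 0.11375244 0.086     ] [ 7.51930087e-05 -2.99152218e-03 -1.28751298e-01] [0.00140999 0.00047874 0.0141    ]
324.83163215490765 268.64667190422387 obs 324.61538461538464 271.53846153846155
```

Emit:
move_arm([
  [[0,-0.003,-0.03,0,0,0,0.02],[0,0,-0.03,0,0,0,0.02],[0,0,-0.02,0,0,0,0.02],[0,0,-0.01,0,0,0,0.02],[0,0,-0.01,0,0,0,0.02],[0,0,-0.01,0,0,0,0.02],[0,0,0,0,0,0,0.02]],
])

```text
clock: 4.23
position: [0.553, 0.1128, 0.0892]
ee_rot: [0.0, 1.0, -0.0, -0.001]
contact_force: [-0.4, -0.3, -0.6]
width: 0.0289
```

```bash
python3 snap.py w4
python3 - <<'E'
from rig import manip
import cv2
d=manip.get_image("side")["color"][230:330,200:340,::-1]
cv2.imwrite("pics/s4.png",cv2.resize(d,None,fx=5,fy=5,interpolation=cv2.INTER_CUBIC))
E
```

```text
4.2333 [0.553  0.1128 0.0892] [ 2.e-04  1.e+00 -4.e-04 -1.e-03] [-0.42 -0.3  -0.55] 0.0289 [ 0.08  0.39  1.75 -0.    1.01  1.65]
```

View pics/w4.png

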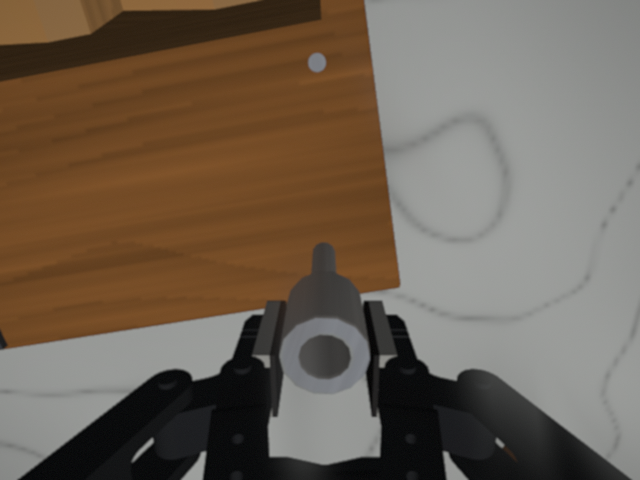

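View pics/s4.png

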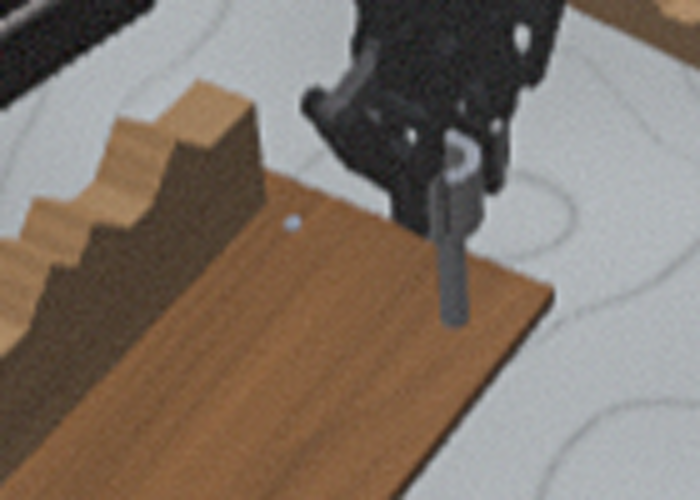

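Emit:
move_arm([
  [[0,0,-0.015,0,0,0,0.02],[0,0,-0.015,0,0,0,0.02],[0,0,-0.013,0,0,0,0.02],[0,0,-0.008,0,0,0,0.02],[0,0,-0.003,0,0,0,0.02],[0,0,0,0,0,0,0.02]],
])

```text
clock: 4.83
position: [0.5539, 0.1135, 0.0364]
ee_rot: [0.0, 1.0, 0.0, 0.0]
contact_force: [-0.1, 0.0, -0.3]
width: 0.0291
```

```bash
python3 snap.py w5
```

```text
4.8333 [0.5539 0.1135 0.0364] [0.e+00 1.e+00 0.e+00 1.e-04] [-0.06  0.02 -0.29] 0.0291 [ 0.08  0.45  1.81 -0.    0.88  1.65]
```

View pics/w5.png

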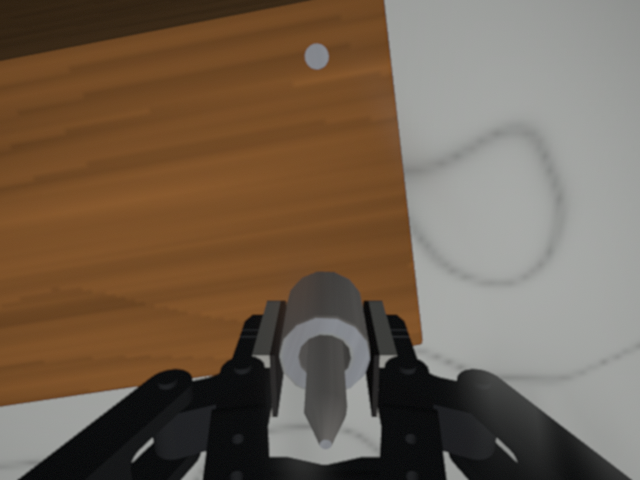

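Emit:
move_arm([
  [[0,0,0,0,0,0,0.06],[0,0,0,0,0,0,0.06],[0,0,0,0,0,0,0.06],[0,0,0.01,0,0,0,0.06],[0,0,0.03,0,0,0,0.06],[0,0,0.035,0,0,0,0.085],[0.004,-0.028,0.03,0,0,0,0.085],[0.005,-0.035,0.02,0,0,0,0.085],[0.005,-0.039,0.01,0,0,0,0.085],[0.005,-0.039,0,0,0,0,0.085],[0.005,-0.039,0,0,0,0,0.085],[0.005,-0.039,0,0,0,0,0.085],[0.005,-0.039,0,0,0,0,0.085],[0.005,-0.039,0,0,0,0,0.085],[0.005,-0.029,0,0,0,0,0.085],[0.005,-0.01,0,0,0,0,0.085],[0,0,0,0,0,0,0.085]],
])

```text
clock: 6.3
position: [0.6035, -0.2256, 0.172]
ee_rot: [0.001, 1.0, -0.002, 0.001]
contact_force: [0.5, -0.6, -0.1]
width: 0.0854
```

```bash
python3 snap.py w6
python3 - <<'E'
from rig import manip
import cv2
d=manip.get_image("side")["color"][230:330,200:340,::-1]
cv2.imwrite("pics/s6.png",cv2.resize(d,None,fx=5,fy=5,interpolation=cv2.INTER_CUBIC))
E
```

```text
6.3 [ 0.6035 -0.2256  0.172 ] [ 7.0e-04  1.0e+00 -1.7e-03  1.0e-03] [ 0.52 -0.56 -0.13] 0.0854 [-0.47  0.42  1.46 -0.    1.26  1.11]
```

View pics/w6.png

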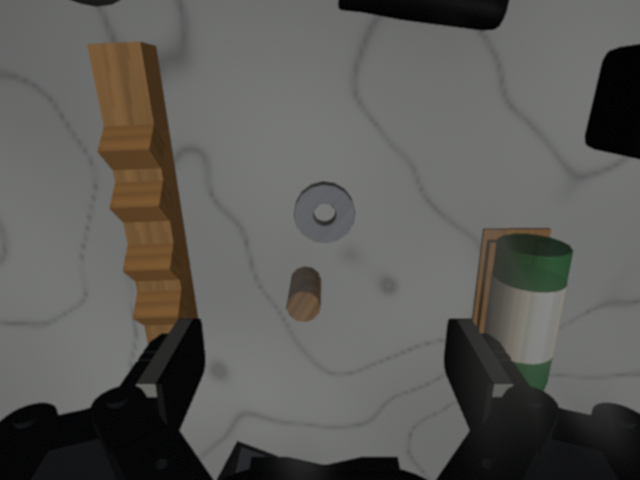

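View pics/s6.png

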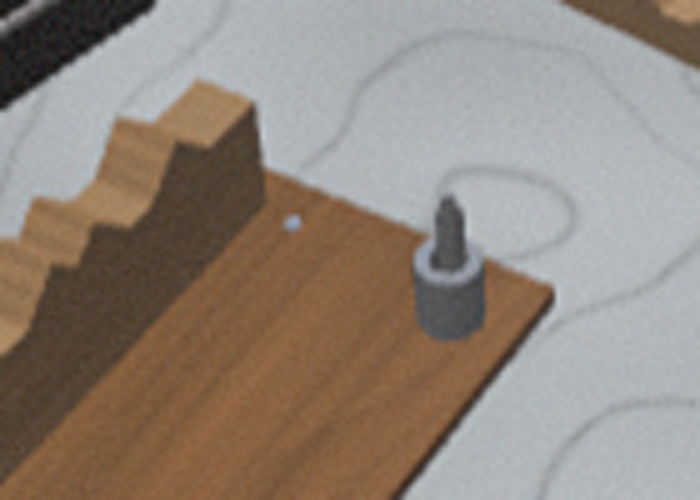

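Run:
```python
from h import *
import cv2
s,d=pickle.load(open("w6.wp","rb"))
print(wback(s,d,(324.5,212.5),.014)); print(wback(s,d,(304,305),.045))
print("rail end",wback(s,d,(90,45),.026),wback(s,d,(155,43),.026))
cv2.imwrite("pics/w6c.png",cv2.resize(d["color"][165:325,280:370,::-1],None,fx=3.7,fy=3.7,interpolation=cv2.INTER_CUBIC))
```

```text
[ 0.60447035 -0.22533842  0.014     ]
[ 0.54781106 -0.21114797  0.045     ]
rail end [ 0.7125007  -0.08499898  0.026     ] [ 0.71349702 -0.12408844  0.026     ]
```

View pics/w6c.png

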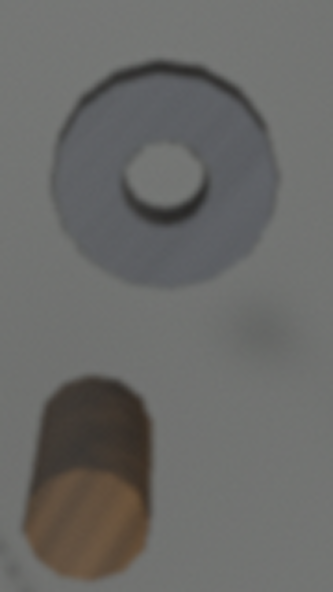

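Emit:
move_arm([
  [[0,0,-0.035,0,0,0,0.07],[0,0,-0.04,0,0,0,0.065],[0,0,-0.035,0,0,0,0.065],[0,0,-0.025,0,0,0,0.065],[0,0,-0.015,0,0,0,0.065],[0,0,-0.006,0,0,0,0.065],[0,0,0,0,0,0,0.035],[0,0,0,0,0,0,0.035],[0,0,0,0,0,0,0.035],[0,0,0,0,0,0,0.035]],
], newtons=40)

```text
clock: 7.23
position: [0.6037, -0.2226, 0.017]
ee_rot: [0.001, 1.0, 0.0, 0.001]
contact_force: [-0.1, -0.1, 0.2]
width: 0.041
```

```bash
python3 snap.py w7
```

```text
7.2333 [ 0.6037 -0.2226  0.017 ] [7.0e-04 1.0e+00 2.0e-04 1.4e-03] [-0.12 -0.06  0.18] 0.041 [-0.46  0.56  1.64  0.    0.93  1.11]
```

View pics/w7.png

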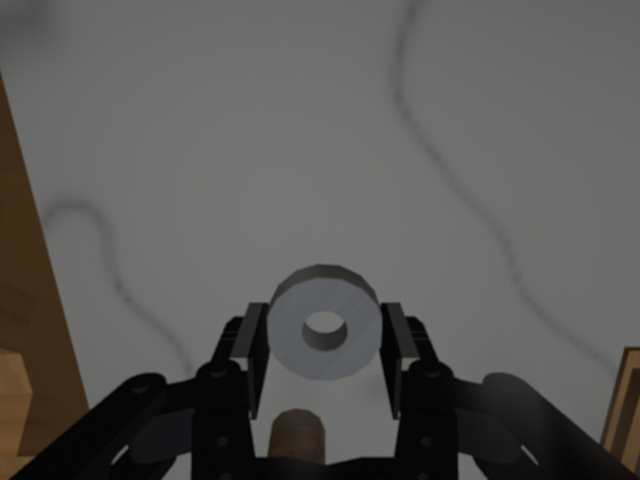

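Run:
```python
from h import *
s,d=pickle.load(open("w7.wp","rb"))
a=wback(s,d,(324.7,327.5),.014);print(a,a-s["position"])
s,d=pickle.load(open("w5.wp","rb"))
print("post tip w5",wback(s,d,(325.5,443),.086),s["position"])
```

```text
[ 0.60507954 -0.22209559  0.014     ] [ 0.00139457  0.0005369  -0.00303267]
post tip w5 [0.55467662 0.11387835 0.086     ] [0.55391635 0.11346789 0.03639605]
```

Emit:
move_arm([
  [[0,0,0.03,0,0,0,0.035],[0,0.01,0.035,0,0,0,0.035],[-0.005,0.026,0.03,0,0,0,0.035],[-0.005,0.036,0.02,0,0,0,0.035],[-0.006,0.038,0.015,0,0,0,0.035],[-0.006,0.039,0.013,0,0,0,0.035],[-0.006,0.039,0,0,0,0,0.035],[-0.006,0.039,0,0,0,0,0.035],[-0.006,0.039,0,0,0,0,0.035],[-0.006,0.037,0,0,0,0,0.035],[-0.0044,0.023,0,0,0,0,0.035],[0,0.01,0,0,0,0,0.035],[0,0,0,0,0,0,0.035],[0,0,0,0,0,0,0.035],[0,0,0,0,0,0,0.035]],
])

```text
clock: 8.53
position: [0.5528, 0.1121, 0.1585]
ee_rot: [0.001, 1.0, -0.0, 0.0]
contact_force: [-0.1, 0.0, -1.4]
width: 0.0412
```

```bash
python3 snap.py w8
```

```text
8.5333 [0.5528 0.1121 0.1585] [ 5.e-04  1.e+00 -4.e-04  3.e-04] [-0.15  0.01 -1.45] 0.0412 [ 0.08  0.32  1.66 -0.    1.16  1.65]
```

View pics/w8.png

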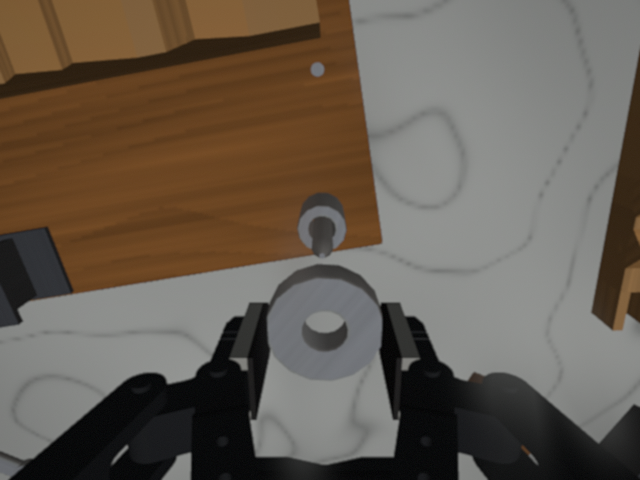

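Run:
```python
from h import *
s,d=pickle.load(open("w8.wp","rb"))
a=wback(s,d,(324.7,327.5),s["position"][2]-.003);b=wback(s,d,(322.5,253.5),.086);print(a,b,b-a)
```

```text
[0.55416356 0.11259633 0.15554855] [0.55576327 0.11357553 0.086     ] [ 0.0015997   0.0009792  -0.06954855]
```

Shift +1 mm x, +1 mm y and lower partway.

Emit:
move_arm([
  [[0.001,0.001,-0.025,0,0,0,0.035],[0,0,-0.02,0,0,0,0.035],[0,0,-0.01,0,0,0,0.035],[0,0,-0.01,0,0,0,0.035],[0,0,-0.005,0,0,0,0.035],[0,0,0,0,0,0,0.035]],
])

```text
clock: 9.08
position: [0.553, 0.1137, 0.0874]
ee_rot: [0.0, 1.0, -0.0, -0.001]
contact_force: [-0.3, -0.3, -1.5]
width: 0.0407
```

```bash
python3 snap.py w9
```

```text
9.0833 [0.553  0.1137 0.0874] [ 2.e-04  1.e+00 -5.e-04 -9.e-04] [-0.3  -0.3  -1.52] 0.0407 [ 0.08  0.39  1.75 -0.    1.    1.65]
```

View pics/w9.png

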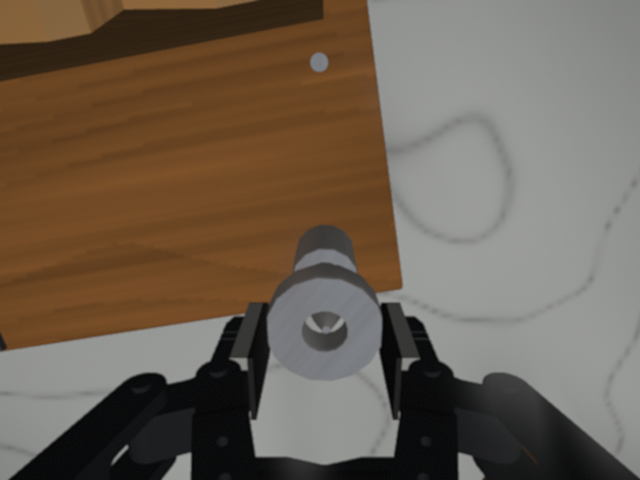

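Emit:
move_arm([
  [[0,0,-0.01,0,0,0,0.035],[0,0,-0.007,0,0,0,0.035],[0,0,-0.003,0,0,0,0.035],[0,0,0,0,0,0,0.035],[0,0,0,0,0,0,0.035]],
])

```text
clock: 9.55
position: [0.5531, 0.1145, 0.0682]
ee_rot: [0.0, 1.0, 0.0, -0.0]
contact_force: [-0.9, -0.7, -0.9]
width: 0.0412
```

```bash
python3 snap.py w10
```

```text
9.55 [0.5531 0.1145 0.0682] [ 1.e-04  1.e+00  1.e-04 -2.e-04] [-0.91 -0.65 -0.93] 0.0412 [ 0.08  0.41  1.77 -0.    0.96  1.65]
```

View pics/w10.png

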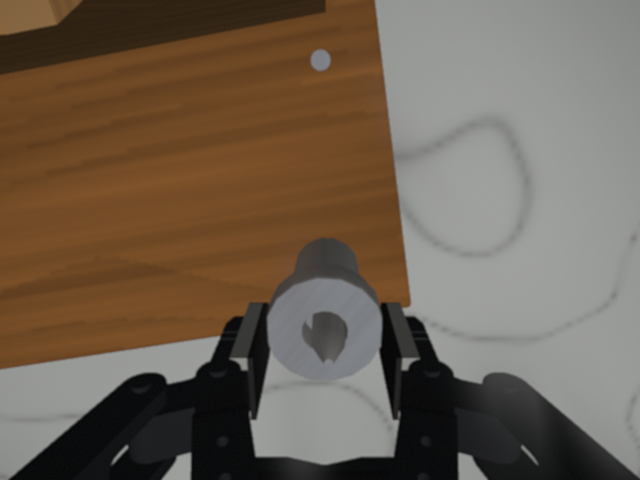

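Emit:
move_arm([
  [[0,0,-0.002,0,0,0,0.035],[0,0,0,0,0,0,0.07],[0,0,0,0,0,0,0.07],[0,0,0,0,0,0,0.07],[0,0,0.01,0,0,0,0.07],[0,0,0.03,0,0,0,0.07],[0.005,-0.02,0.03,0,0,0,0.07],[0.006,-0.033,0.02,0,0,0,0.085],[0.006,-0.035,0.02,0,0,0,0.085],[0.006,-0.035,0.014,0,0,0.01,0.085],[0.006,-0.035,0.01,0,0,0.01,0.085],[0.006,-0.035,0,0,0,0.008,0.085],[0.0045,-0.0235,0,0,0,0,0.085],[0,0,0,0,0,0,0.085],[0,0,0,0,0,0,0.085],[0,0,0,0,0,0,0.085]],
])

```text
clock: 10.93
position: [0.5924, -0.1015, 0.2007]
ee_rot: [-0.0, 1.0, 0.014, -0.0]
contact_force: [-0.3, 0.6, -0.4]
width: 0.0852
```

```bash
python3 snap.py w11
python3 - <<'E'
from rig import manip
import cv2
d=manip.get_image("side")["color"][230:330,200:340,::-1]
cv2.imwrite("pics/s11.png",cv2.resize(d,None,fx=5,fy=5,interpolation=cv2.INTER_CUBIC))
E
```

```text
10.9333 [ 0.5924 -0.1015  0.2007] [-4.000e-04  9.999e-01  1.380e-02 -1.000e-04] [-0.3   0.55 -0.4 ] 0.0852 [-0.29  0.34  1.52  0.    1.29  1.26]
```

View pics/w11.png

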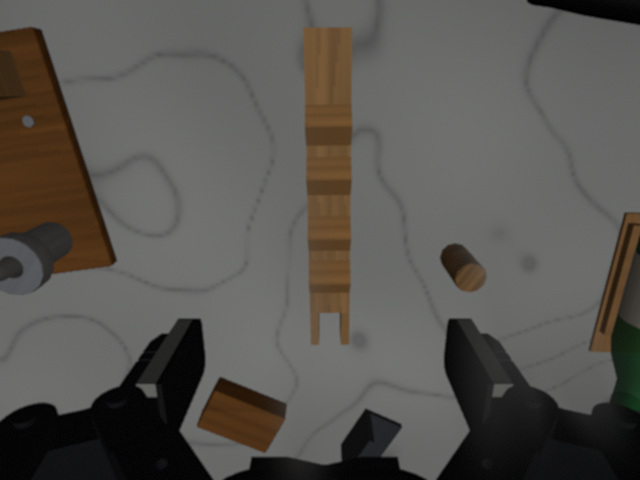

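View pics/s11.png

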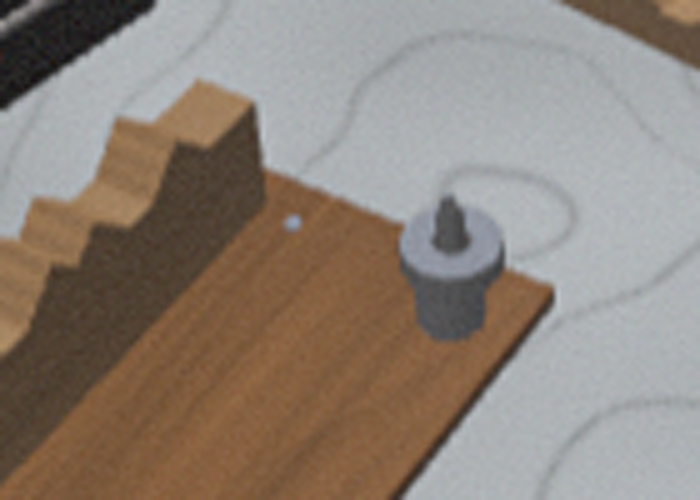

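Run:
```python
from h import *
s,d=pickle.load(open("w11.wp","rb"))
p=np.array([wback(s,d,u,.026) for u in ((304.5,28),(352,28),(311.5,345),(349.5,345))])
print(p, p.mean(0)); e=p[:2].mean(0)-p[2:].mean(0);print(e,np.hypot(*e[:2]),np.arctan2(e[1],e[0]))
```

```text
[[ 0.71305602 -0.08434198  0.026     ]
 [ 0.71393123 -0.11537784  0.026     ]
 [ 0.47291031 -0.09339566  0.026     ]
 [ 0.47382545 -0.12517074  0.026     ]] [ 0.59343075 -0.10457156  0.026     ]
[0.24012575 0.00942329 0.        ] 0.2403105748038619 0.039223019159694276
```

Emit:
move_arm([
  [[0,-0.0035,-0.035,0,0,0.011,0.07],[0,0,-0.04,0,0,0,0.06],[0,0,-0.04,0,0,0,0.06],[0,0,-0.035,0,0,0,0.06],[0,0,-0.02,0,0,0,0.06],[0,0,-0.01,0,0,0,0.06],[0,0,-0.004,0,0,0,0.06],[0,0,0,0,0,0,0.02],[0,0,0,0,0,0,0.02],[0,0,0,0,0,0,0.02],[0,0,0,0,0,0,0.02],[0,0,0,0,0,0,0.02]],
], newtons=60)

```text
clock: 12.03
position: [0.5942, -0.1058, 0.0183]
ee_rot: [0.001, 1.0, 0.019, 0.002]
contact_force: [0.8, 1.4, 6.2]
width: 0.0307
```

```bash
python3 snap.py w12
```

```text
12.0333 [ 0.5942 -0.1058  0.0183] [5.000e-04 9.998e-01 1.950e-02 2.000e-03] [0.82 1.42 6.25] 0.0307 [-0.29  0.51  1.74  0.    0.88  1.24]
```

View pics/w12.png

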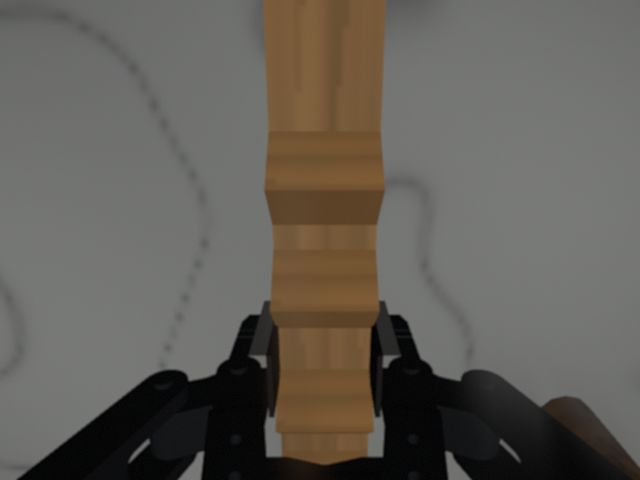

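Run:
```python
from h import *
s,d=pickle.load(open("w12.wp","rb"))
T=wpose(s)
for v,u,y in ((190,325,.058),(311,325,.022),(432,324.5,-.022)):
    X=wback(s,d,(u,v),.040); q=T[:3,:3].T@(X-T[:3,3]); print(y,q, q[0]-y)
X=[wback(s,d,u,.026) for u in ((264,0),(385,0),(269,131),(381,131))];
Q=[T[:3,:3].T@(x-T[:3,3]) for x in X];print(np.round(Q,4))
```

```text
0.058 [ 0.05790017 -0.00056338 -0.02146112] -9.982502306693508e-05
0.022 [ 0.02183391 -0.00051723 -0.02160126] -0.00016609008094551833
-0.022 [-0.02244723 -0.00062345 -0.0217735 ] -0.0004472259933890957
[[ 0.1052 -0.0165 -0.0073]
 [ 0.1052  0.0151 -0.0073]
 [ 0.0719 -0.0166 -0.0074]
 [ 0.0719  0.0155 -0.0074]]
```

Run:
```python
from h import *
s,d=pickle.load(open("w3.wp","rb"))
a,b,c=[wback(s,d,u,.012) for u in ((106,270),(380,226),(352,0))]
print(np.arctan2(*( (b-a)[[0,1]]*[1,-1])), np.arctan2(*((c-b)[[1,0]])),b)
L=[wback(s,d,u,.062) for u in ((3,242),(57,222),(67,290),(22,298))];print(np.mean(L,0),L)
s,d=pickle.load(open("w5.wp","rb"))
a,b,c=[wback(s,d,u,.012) for u in ((0,405),(422,344),(385,0))]
print(np.arctan2(*( (b-a)[[0,1]]*[1,-1])), np.arctan2(*((c-b)[[1,0]])),b)
p=np.array([.5535,.1138]);
for y in (.165,.17,.175): print(y,p+.102*np.array([-np.sin(y),np.cos(y)]))
```

```text
0.16954089415571552 0.1609265736435702 [0.53410205 0.0725839  0.012     ]
[0.52237217 0.31429935 0.062     ] [array([0.5383235 , 0.33401427, 0.062     ]), array([0.55252716, 0.29467346, 0.062     ]), array([0.50247297, 0.29772152, 0.062     ]), array([0.49616505, 0.33078814, 0.062     ])]
0.16862022179770766 0.16643900945752224 [0.53438139 0.07247933 0.012     ]
0.165 [0.53674626 0.21441467]
0.17 [0.5362434  0.21432965]
0.175 [0.53574097 0.21424211]
```

Emit:
move_arm([
  [[0,0,0.03,0,0,0,0.02],[0,0,0.038,0,0,0.05,0.02],[0,0,0.038,0,0,0.1,0.02],[-0.004,0.015,0.036,0,0,0.11,0.02],[-0.004,0.02,0.03,0,0,0.115,0.02],[-0.004,0.025,0.01,0,0,0.115,0.02],[-0.005,0.028,0,0,0,0.115,0.02],[-0.005,0.028,0,0,0,0.115,0.02],[-0.005,0.028,0,0,0,0.115,0.02],[-0.005,0.028,0,0,0,0.115,0.02],[-0.005,0.028,0,0,0,0.115,0.02],[-0.005,0.028,0,0,0,0.115,0.02],[-0.005,0.028,0,0,0,0.115,0.02],[-0.005,0.024,0,0,0,0.115,0.02],[-0.003,0.02,0,0,0,0.115,0.02],[-0.003,0.015,0,0,0,0.112,0.02],[0,0.005,0,0,0,0.08,0.02],[0,0,0,0,0,0,0.02],[0,0,0,0,0,0,0.02],[0,0,0,0,0,0,0.02]],
])

```text
clock: 13.75
position: [0.5346, 0.2138, 0.1982]
ee_rot: [0.0, 0.64, 0.769, -0.0]
contact_force: [1.0, 1.1, -2.0]
width: 0.0306
```

```bash
python3 snap.py w13
python3 - <<'E'
from rig import manip
import cv2
d=manip.get_image("top")["color"][150:270,180:340,::-1]
cv2.imwrite("pics/t13.png",cv2.resize(d,None,fx=5,fy=5,interpolation=cv2.INTER_CUBIC))
from h import *
s,_=pickle.load(open("w13.wp","rb"));T=wpose(s);print("angle",np.arctan2(T[1,0],T[0,0]))
E
```

```text
13.75 [0.5346 0.2138 0.1982] [ 1.000e-04  6.395e-01  7.688e-01 -3.000e-04] [ 0.97  1.1  -2.01] 0.0306 [ 0.26  0.3   1.58 -0.    1.26  0.08]
angle 1.753873531298183
```

View pics/w13.png

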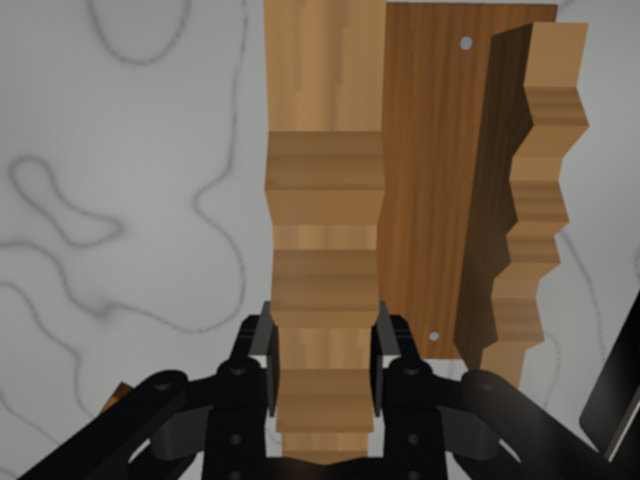

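View pics/t13.png

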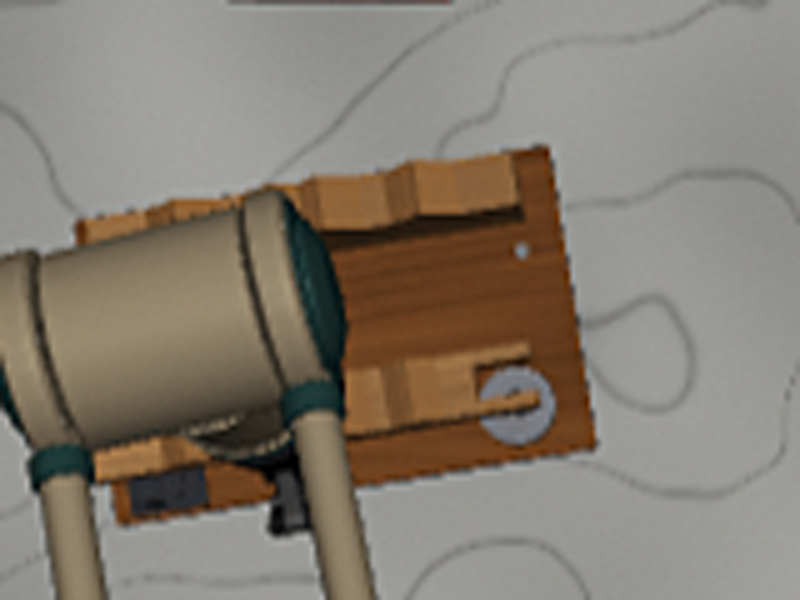

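Run:
```python
from h import *
c=lambda u:crop(u,(180,150),5)
f=back("top",c((534,372)),.206);print("fork end mid",f)
s,d=pickle.load(open("w13.wp","rb"));p=s["position"];a=1.754
print("expected",p[:2]-.12*np.array([np.cos(a),np.sin(a)]))
print("collar/post top cam",back("top",c((517,405)),.062), back("top",c((517,385)),.086))
# board in tool frame, screw heads
for u in ((466,43),(434,336),(557,5)): print(wback(s,d,u,.012))
s,d=pickle.load(open("w5.wp","rb"));print(wback(s,d,(317,56),.012))
```

```text
fork end mid [0.5578035  0.09687906 0.206     ]
expected [0.5564574  0.09576613]
collar/post top cam [0.55457304 0.11528782 0.062     ] [0.56336041 0.11378953 0.086     ]
[0.60919563 0.34373548 0.012     ]
[0.64893625 0.11598225 0.012     ]
[0.66220942 0.37721055 0.012     ]
[0.64778999 0.11670383 0.012     ]
```

Emit:
move_arm([
  [[0.002,0.0005,-0.03,0,0,-0.013,0.02],[0,0,-0.03,0,0,0,0.02],[0,0,-0.02,0,0,0,0.02],[0,0,-0.008,0,0,0,0.02],[0,0,0,0,0,0,0.02],[0,0,0,0,0,0,0.02],[0,0,0,0,0,0,0.02]],
])

```text
clock: 14.43
position: [0.5382, 0.2151, 0.1119]
ee_rot: [0.001, 0.644, 0.765, 0.001]
contact_force: [-0.2, -0.5, -2.7]
width: 0.0307
```

```bash
cat > st.py <<'E'
import sys
from rig import manip
import cv2,numpy as np
from h import wpose
s=manip.get_state();T=wpose(s);print(s["clock"],s["position"].round(4),"ang",np.arctan2(T[1,0],T[0,0]).round(4),s["contact_force"].round(1),s["width"])
n=sys.argv[1]
d=manip.get_image("side")["color"][230:380,150:340,::-1]
cv2.imwrite(f"pics/s{n}.png",cv2.resize(d,None,fx=4,fy=4,interpolation=cv2.INTER_CUBIC))
d=manip.get_image("top")["color"][165:265,185:315,::-1]
cv2.imwrite(f"pics/t{n}.png",cv2.resize(d,None,fx=6,fy=6,interpolation=cv2.INTER_CUBIC))
E
python3 st.py 14
```

```text
14.4333 [0.5382 0.2151 0.1119] ang 1.7424 [-0.2 -0.5 -2.7] 0.030676924540074403
```

View pics/s14.png

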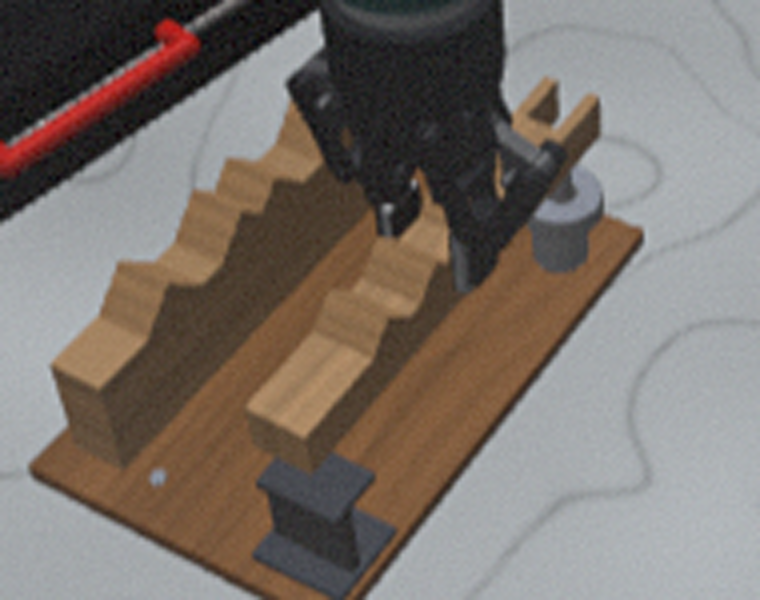

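View pics/t14.png

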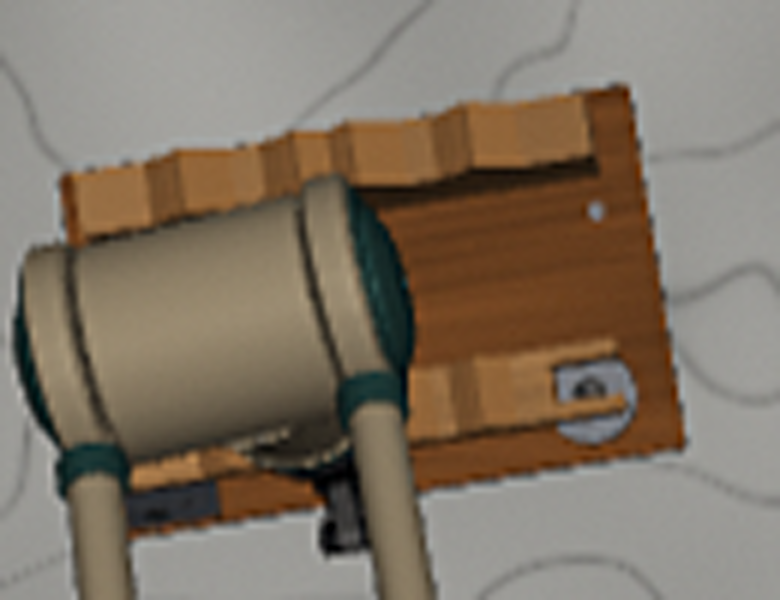

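Emit:
move_arm([
  [[-0.0005,0,-0.01,0,0,0,0.02],[0,0,-0.01,0,0,0,0.02],[0,0,-0.007,0,0,0,0.02],[0,0,-0.003,0,0,0,0.02],[0,0,0,0,0,0,0.02],[0,0,0,0,0,0,0.02]],
])

```text
clock: 15.03
position: [0.5355, 0.2148, 0.0804]
ee_rot: [-0.0, 0.644, 0.765, -0.001]
contact_force: [-1.4, -1.6, 4.1]
width: 0.0308
```

```bash
python3 st.py 15
```

```text
15.0333 [0.5355 0.2148 0.0804] ang 1.7432 [-1.4 -1.6  4.1] 0.03078798622285947
```

View pics/s15.png

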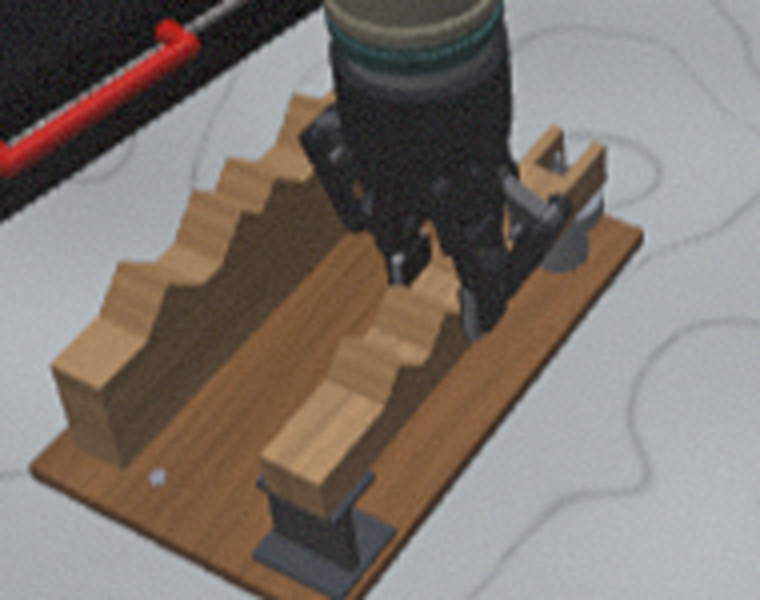

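View pics/t15.png

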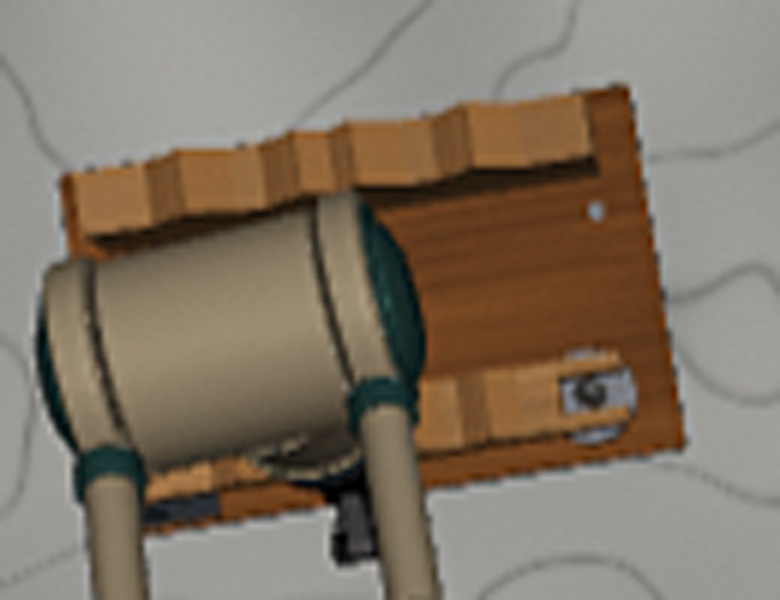

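Emit:
move_arm([
  [[0,0,0,0,0,0,0.045],[0,0,0,0,0,0,0.06],[0,0,0,0,0,0,0.06],[0,0,0.008,0,0,0,0.06],[0,0,0.03,0,0,0,0.06],[0,0,0.035,0,0,0,0.07],[0,0,0.04,0,0,0,0.085],[0,-0.02,0.03,0,0,0,0.085],[0,-0.035,0,0,0,-0.11,0.085],[0,-0.038,0,0,0,-0.12,0.085],[0,-0.04,0,0,0,-0.12,0.085],[0,-0.04,0,0,0,-0.12,0.085],[0,-0.04,0,0,0,-0.12,0.085],[0,-0.04,0,0,0,-0.12,0.085]],
])

```text
clock: 16.3
position: [0.5361, -0.0398, 0.2241]
ee_rot: [0.001, 0.871, 0.491, 0.001]
contact_force: [0.7, -0.1, 0.2]
width: 0.0851
```

```bash
python3 st.py 16
```

```text
16.3 [ 0.5361 -0.0398  0.2241] ang 1.0274 [ 0.7 -0.1  0.2] 0.08513384600880566
```

View pics/s16.png

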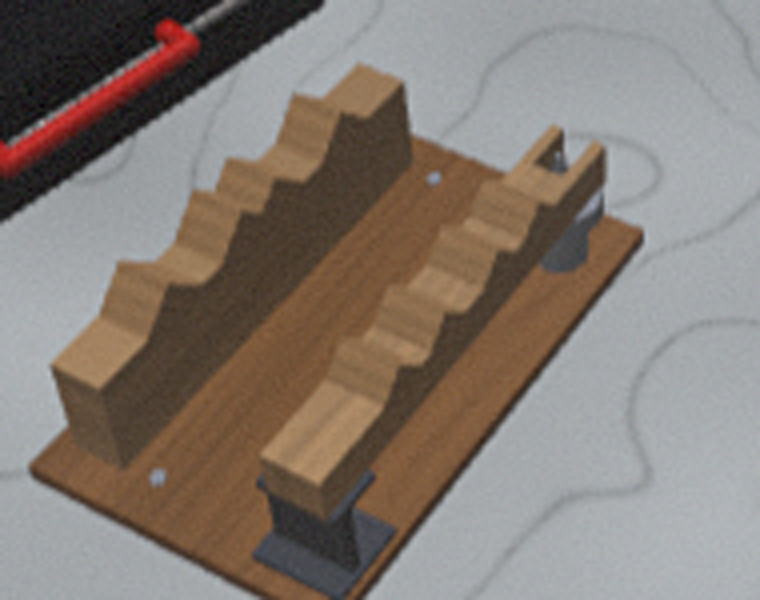

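View pics/t16.png

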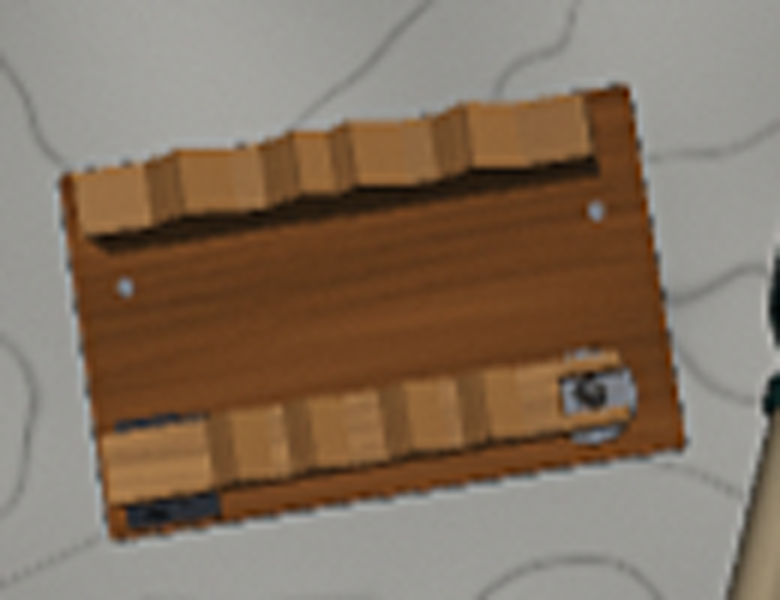

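Emit:
move_arm([
  [[-0.003,-0.03,-0.002,0,0,-0.11,0.085],[-0.003,-0.036,-0.003,0,0,-0.115,0.085],[-0.003,-0.038,-0.003,0,0,-0.115,0.085],[-0.003,-0.038,-0.003,0,0,-0.115,0.085],[-0.003,-0.038,-0.003,0,0,-0.115,0.085],[-0.003,-0.038,-0.003,0,0,-0.115,0.085],[-0.003,-0.038,-0.003,0,0,-0.115,0.085],[-0.003,-0.035,-0.002,0,0,-0.115,0.085],[-0.003,-0.025,-0.002,0,0,-0.112,0.085],[-0.001,-0.013,0,0,0,0,0.085],[0,0,0,0,0,0,0.085],[0,0,0,0,0,0,0.085],[0,0,0,0,0,0,0.085]],
])

```text
clock: 17.48
position: [0.5086, -0.365, 0.1996]
ee_rot: [-0.001, 1.0, 0.005, 0.0]
contact_force: [-0.3, 0.3, -0.4]
width: 0.085
```

```bash
python3 snap.py w17; python3 -c "
from h import *
s,d=pickle.load(open('w17.wp','rb'));T=wpose(s);print(np.arctan2(T[1,0],T[0,0]))"
```

```text
17.4833 [ 0.5086 -0.365   0.1996] [-7.0e-04  1.0e+00  4.5e-03  1.0e-04] [-0.32  0.3  -0.44] 0.085 [-0.73  0.38  1.46  0.    1.31  0.83]
0.009001841170400636
```

View pics/w17.png

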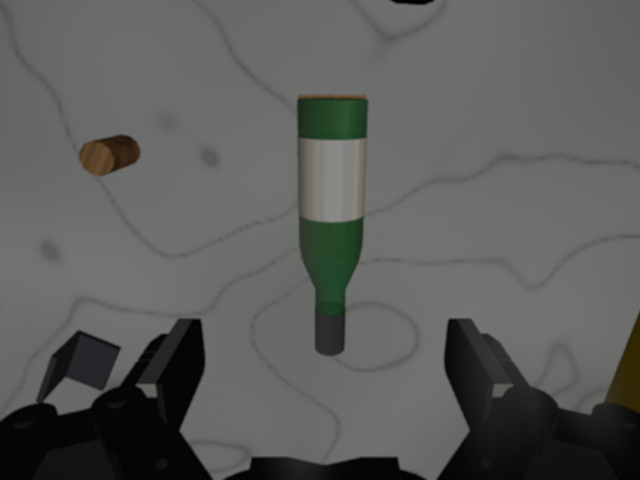

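Run:
```python
from h import *
s,d=pickle.load(open("w17.wp","rb"))
b=wback(s,d,(332.5,98),.029);n=wback(s,d,(329.5,352.5),.029);print(b,n,np.hypot(*(n-b)[:2]),np.arctan2(*(b-n)[[1,0]]))
e=(b-n)/np.linalg.norm(b-n);print("mid from base",b-.08*e,"from neck",n+.115*e)
# sides
for v in (110,130,200): print([wback(s,d,(u,v),.029)[:2].round(4) for u in (298,367.5)])
p=np.array([.554,.1138]);y=.171;c,q=np.cos(y),np.sin(y);R=np.array([[c,-q],[q,c]])
o=p-R@[-.062,-.102];print("rack",o,"bottle goal",o+R@[.026,-.04])
```

```text
[ 0.58630961 -0.36894693  0.029     ] [ 0.38501277 -0.36967426  0.029     ] 0.20129815010844165 0.0036131820291551812
mid from base [ 0.50631013 -0.36923599  0.029     ] from neck [ 0.50001202 -0.36925874  0.029     ]
[array([ 0.5783, -0.3455]), array([ 0.5787, -0.393 ])]
[array([ 0.5649, -0.3454]), array([ 0.5654, -0.3936])]
[array([ 0.515 , -0.3448]), array([ 0.5155, -0.3957])]
rack [0.59773862 0.22486275] bottle goal [0.63016612 0.18987051]
```

Emit:
move_arm([
  [[-0.0025,-0.004,-0.03,0,0,-0.006,0.085],[0,0,-0.04,0,0,0,0.085],[0,0,-0.04,0,0,0,0.085],[0,0,-0.03,0,0,0,0.085],[0,0,-0.02,0,0,0,0.085],[0,0,-0.01,0,0,0,0.085],[0,0,-0.004,0,0,0,0.085],[0,0,0,0,0,0,0.085],[0,0,0,0,0,0,0.085]],
], newtons=60)

```text
clock: 18.28
position: [0.5069, -0.3713, 0.0268]
ee_rot: [0.001, 1.0, 0.001, 0.001]
contact_force: [0.7, -1.1, 1.1]
width: 0.0847
```

```bash
python3 snap.py w18
python3 - <<'E'
from rig import manip
import cv2
d=manip.get_image("side")["color"][130:230,370:490,::-1]
cv2.imwrite("pics/s18.png",cv2.resize(d,None,fx=5,fy=5,interpolation=cv2.INTER_CUBIC))
E
```

```text
18.2833 [ 0.5069 -0.3713  0.0268] [9.e-04 1.e+00 5.e-04 1.e-03] [ 0.71 -1.08  1.12] 0.0847 [-0.74  0.53  1.67  0.    0.93  0.83]
```

View pics/w18.png

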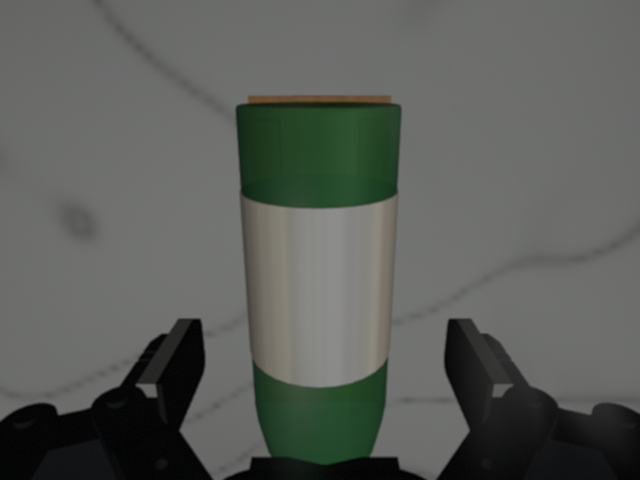

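View pics/s18.png

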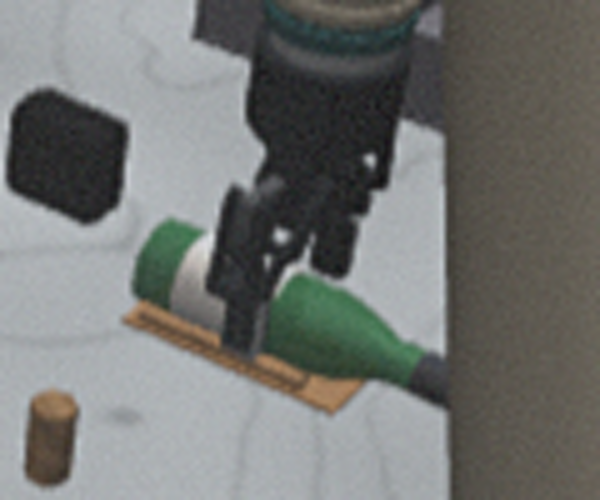

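Emit:
move_arm([
  [[0,0,0,0,0,0,0.055],[0,0,0,0,0,0,0.04],[0,0,0,0,0,0,0.04],[0,0,0,0,0,0,0.04],[0,0,0,0,0,0,0.04],[0,0,0.003,0,0,0,0.04],[0,0,0.01,0,0,0,0.04],[0,0,0.02,0,0,0,0.04],[0,0,0.03,0,0,0,0.04],[0,0,0.02,0,0,0,0.04],[0,0,0,0,0,0,0.04],[0,0,0,0,0,0,0.04]],
], newtons=60)

```text
clock: 19.38
position: [0.5061, -0.3717, 0.1093]
ee_rot: [0.001, 1.0, -0.0, 0.001]
contact_force: [-0.0, -0.1, -4.1]
width: 0.0463
```

```bash
python3 snap.py w19
python3 - <<'E'
from rig import manip
import cv2
d=manip.get_image("side")["color"][110:230,350:490,::-1]
cv2.imwrite("pics/s19.png",cv2.resize(d,None,fx=5,fy=5,interpolation=cv2.INTER_CUBIC))
E
```

```text
19.3833 [ 0.5061 -0.3717  0.1093] [ 1.e-03  1.e+00 -0.e+00  9.e-04] [-0.   -0.06 -4.1 ] 0.0463 [-0.74  0.45  1.58 -0.    1.11  0.83]
```

View pics/w19.png

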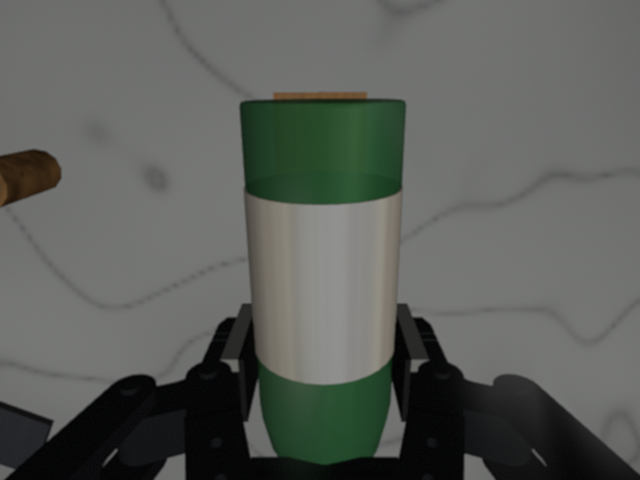

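View pics/s19.png

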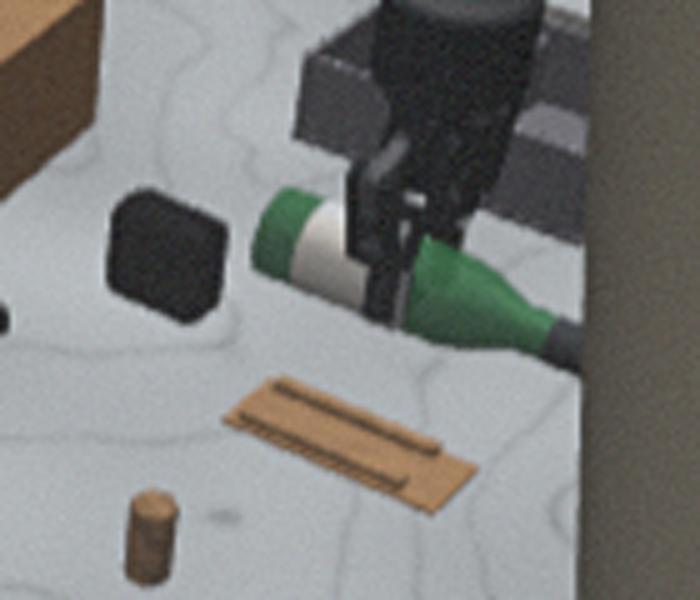

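Emit:
move_arm([
  [[0,0.01,0.015,0,0,0,0.04],[0.004,0.02,0.02,0,0,0.01,0.04],[0.007,0.03,0.02,0,0,0.01,0.04],[0.008,0.034,0.02,0,0,0.011,0.04],[0.008,0.036,0.015,0,0,0.011,0.04],[0.008,0.036,0.01,0,0,0.011,0.04],[0.008,0.036,0,0,0,0.011,0.04],[0.008,0.036,0,0,0,0.011,0.04],[0.008,0.036,0,0,0,0.011,0.04],[0.008,0.036,0,0,0,0.011,0.04],[0.008,0.036,0,0,0,0.011,0.04],[0.008,0.036,0,0,0,0.011,0.04],[0.008,0.036,0,0,0,0.011,0.04],[0.008,0.036,0,0,0,0.011,0.04],[0.008,0.036,0,0,0,0.011,0.04],[0.008,0.034,0,0,0,0.011,0.04],[0.006,0.025,0,0,0,0.008,0.04],[0.003,0.013,0,0,0,0,0.04],[0,0,0,0,0,0,0.04],[0,0,0,0,0,0,0.04]],
])

```text
clock: 21.15
position: [0.6288, 0.1906, 0.2063]
ee_rot: [0.001, 0.996, 0.086, -0.002]
contact_force: [-0.8, -0.0, -3.9]
width: 0.0463
```

```bash
python3 snap.py w20; python3 st.py 20
```

```text
21.15 [0.6288 0.1906 0.2063] [ 9.000e-04  9.963e-01  8.590e-02 -2.000e-03] [-0.83 -0.05 -3.89] 0.0463 [ 0.19  0.42  1.37 -0.    1.35  1.59]
21.2 [0.6289 0.1897 0.2068] ang 0.1709 [ 0.1  0.3 -3.9] 0.04603609322481121
```

View pics/w20.png

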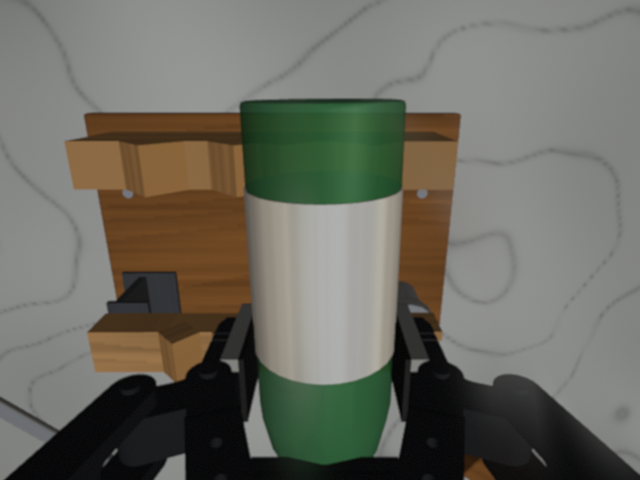

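View pics/t20.png

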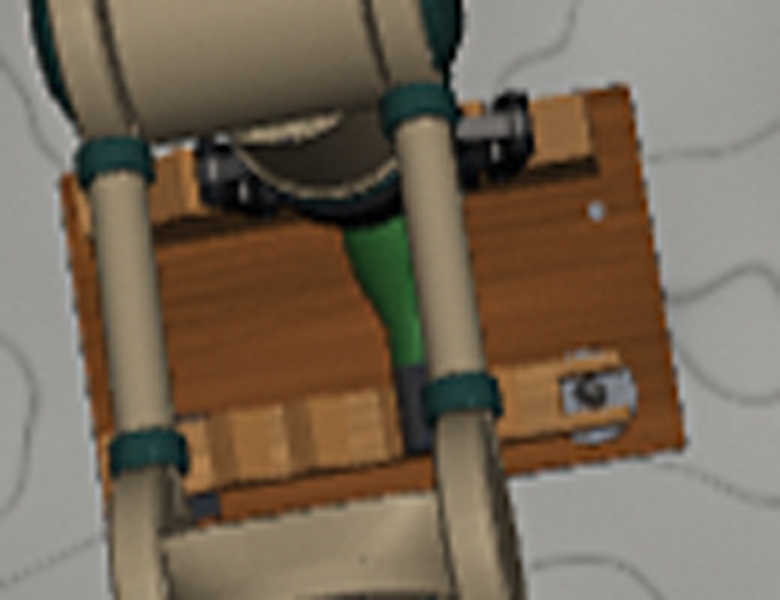

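View pics/s20.png

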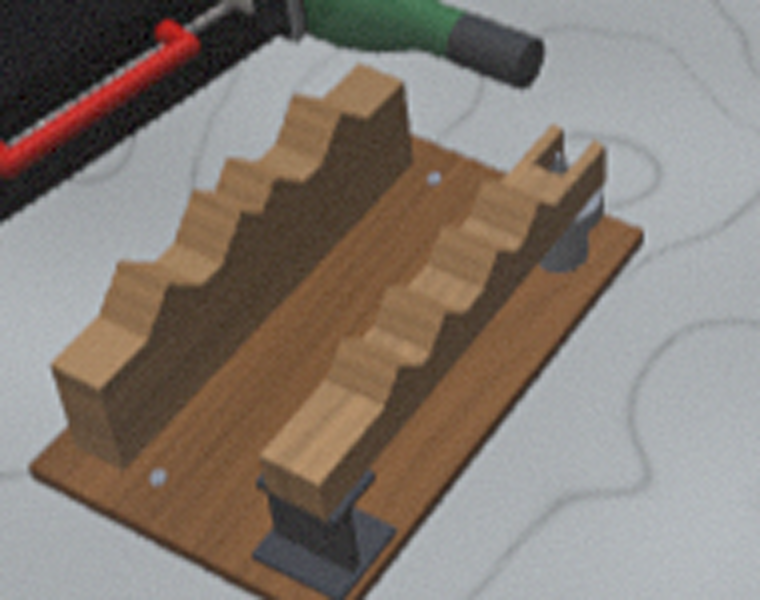

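Emit:
move_arm([
  [[0,0,-0.015,0,0,0,0.04],[0,0,-0.03,0,0,0,0.04],[0,0,-0.025,0,0,0,0.04],[0,0,-0.015,0,0,0,0.04],[0,0,-0.009,0,0,0,0.04],[0,0,-0.003,0,0,0,0.04],[0,0,0,0,0,0,0.04],[0,0,0,0,0,0,0.04]],
])

```text
clock: 21.97
position: [0.6307, 0.1906, 0.1126]
ee_rot: [-0.0, 0.996, 0.085, 0.001]
contact_force: [0.4, 0.2, -3.6]
width: 0.046
```

```bash
python3 snap.py w21; python3 st.py 21
```

```text
21.9667 [0.6307 0.1906 0.1126] [-0.      0.9964  0.0851  0.0011] [ 0.36  0.21 -3.59] 0.046 [ 0.19  0.49  1.5  -0.    1.15  1.59]
22.0167 [0.6309 0.1908 0.1129] ang 0.1705 [-0.3  0.1 -2.9] 0.046346147279225404
```

View pics/s21.png

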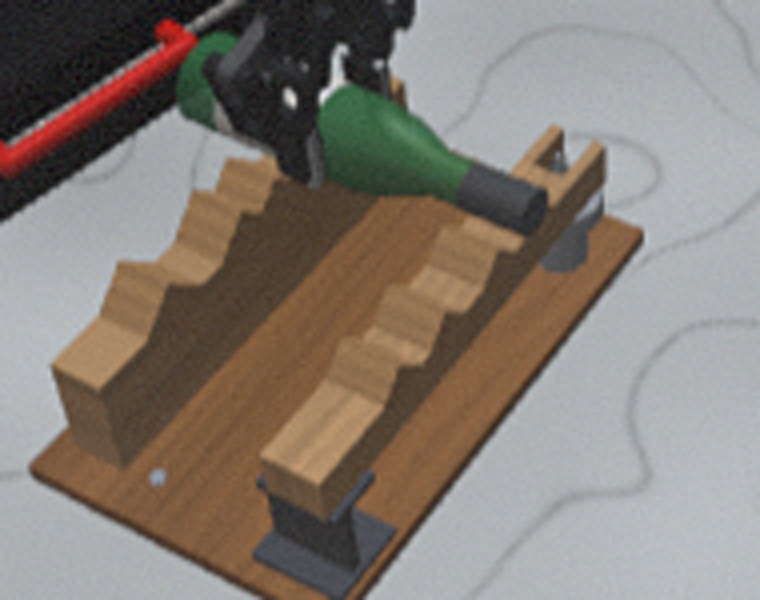

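View pics/w21.png

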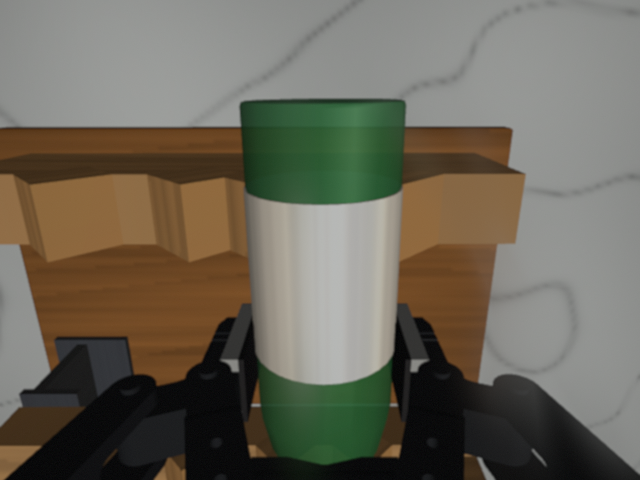

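Emit:
move_arm([
  [[0,0,-0.005,0,0,0,0.04],[0,0,-0.003,0,0,0,0.04],[0,0,-0.002,0,0,0,0.04],[0,0,0,0,0,0,0.04],[0,0,0,0,0,0,0.04]],
])

```text
clock: 22.53
position: [0.6296, 0.1909, 0.1011]
ee_rot: [0.0, 0.996, 0.085, -0.0]
contact_force: [0.9, 0.1, -3.0]
width: 0.0462
```

```bash
python3 st.py 22
```

```text
22.5333 [0.6296 0.1909 0.1011] ang 0.1711 [ 0.9  0.1 -3. ] 0.04616445845609019
```

View pics/s22.png

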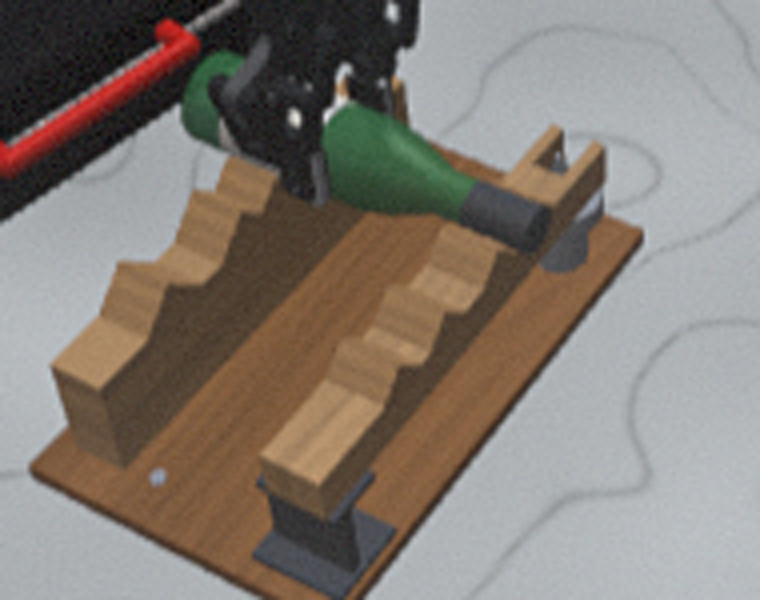

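Emit:
move_arm([
  [[0,0,-0.001,0,0,0,0.04],[0,0,-0.001,0,0,0,0.04],[0,0,0,0,0,0,0.04],[0,0,0,0,0,0,0.04]],
])

```text
clock: 22.97
position: [0.6301, 0.1907, 0.1001]
ee_rot: [0.0, 0.996, 0.085, 0.001]
contact_force: [-1.8, -1.2, 2.8]
width: 0.0462
```

```bash
python3 st.py 23; python3 snap.py w23
```

```text
22.9667 [0.6301 0.1907 0.1001] ang 0.1708 [-1.8 -1.2  2.8] 0.04624966339673879
23.0667 [0.6301 0.1907 0.1001] [2.000e-04 9.964e-01 8.530e-02 6.000e-04] [-1.45 -2.35  3.12] 0.0463 [ 0.19  0.5   1.52 -0.    1.12  1.59]
```

View pics/s23.png

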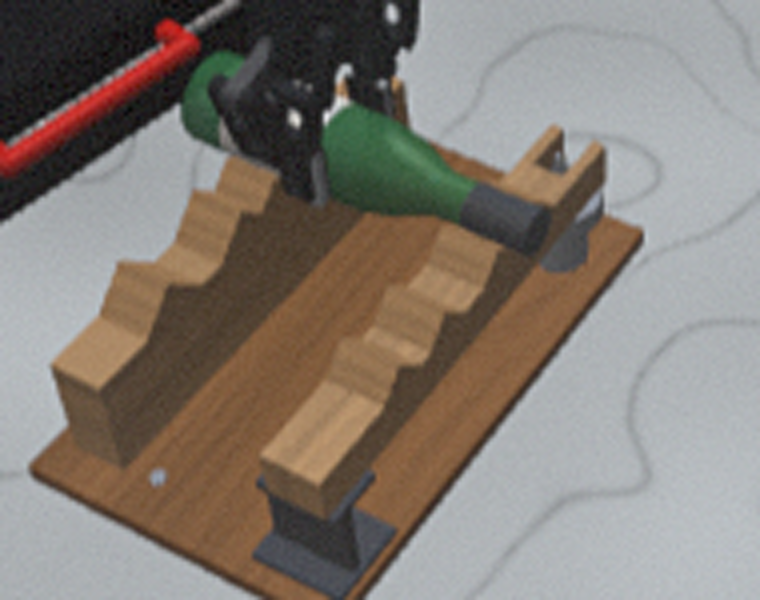

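View pics/t23.png

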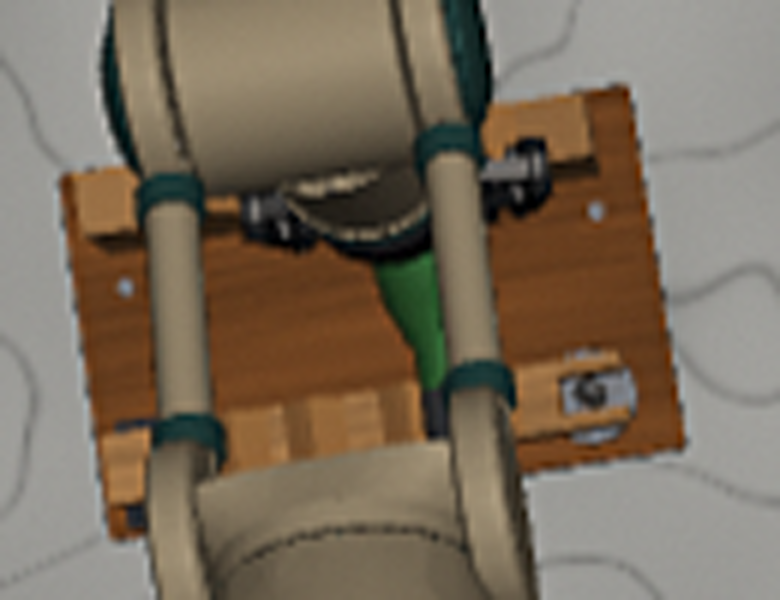

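Emit:
move_arm([
  [[0,0,-0.0005,0,0,0,0.04],[0,0,0,0,0,0,0.055],[0,0,0,0,0,0,0.07],[0,0,0,0,0,0,0.08],[0,0,0,0,0,0,0.085],[0,0,0,0,0,0,0.085]],
], newtons=20)

```text
clock: 23.62
position: [0.6297, 0.1911, 0.0985]
ee_rot: [-0.0, 0.996, 0.085, -0.0]
contact_force: [0.2, 0.5, -0.5]
width: 0.0848
```

```bash
python3 st.py 24; python3 snap.py w24
```

```text
23.6167 [0.6297 0.1911 0.0985] ang 0.1712 [ 0.2  0.5 -0.5] 0.08475306127734077
23.7167 [0.6297 0.191  0.0986] [-0.000e+00  9.963e-01  8.540e-02 -1.000e-04] [0.03 0.03 0.31] 0.0854 [0.19 0.5  1.52 0.   1.12 1.59]
```

View pics/w24.png

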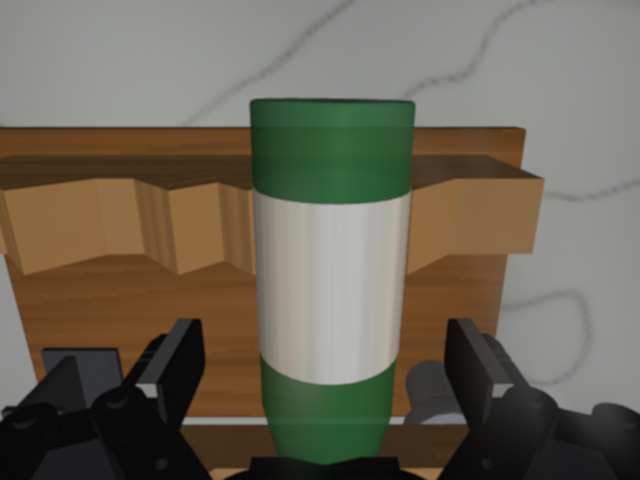

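Released and at rest in the notches. Rise straight up and clear away.

Emit:
move_arm([
  [[0,0,0.01,0,0,0,0.085],[0,0,0.025,0,0,0,0.085],[0,0,0.035,0,0,0,0.085],[0,0,0.04,0,0,0,0.085],[0,0,0.04,0,0,0,0.085],[-0.01,-0.03,0.01,0,0,0,0.085],[-0.01,-0.038,0,0,0,0,0.085],[-0.01,-0.038,0,0,0,0,0.085],[-0.01,-0.038,0,0,0,0,0.085],[-0.01,-0.038,0,0,0,0,0.085],[-0.01,-0.038,0,0,0,0,0.085],[0,-0.02,0,0,0,0,0.085],[0,0,0,0,0,0,0.085],[0,0,0,0,0,0,0.085]],
])

```text
clock: 24.93
position: [0.5697, -0.05, 0.2597]
ee_rot: [-0.0, 0.996, 0.084, 0.001]
contact_force: [0.8, -0.0, 0.6]
width: 0.0847
```

```bash
python3 st.py 25;python3 - <<'E'
from rig import manip
import cv2
cv2.imwrite("pics/top25.png",manip.get_image("top")["color"][:,:,::-1])
E
```

```text
24.9333 [ 0.5697 -0.05    0.2597] ang 0.1684 [ 0.8 -0.   0.6] 0.08472175165199027
```

View pics/s25.png

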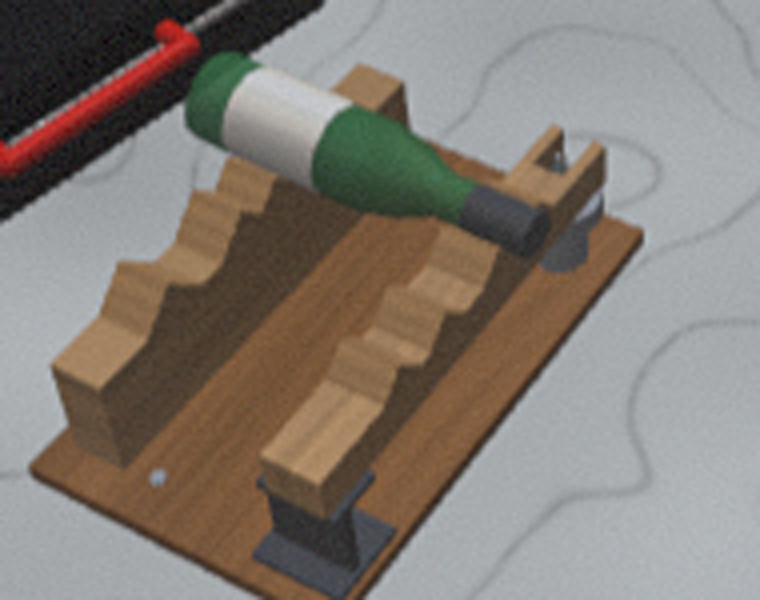

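View pics/t25.png

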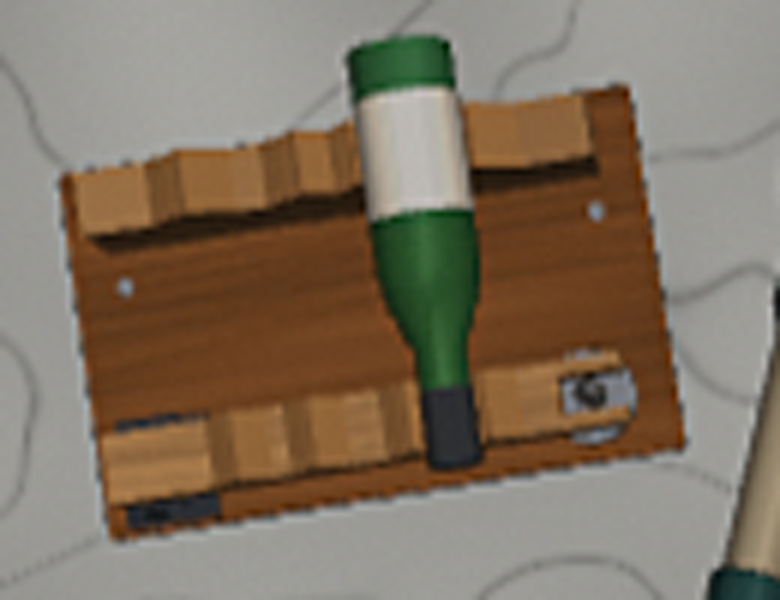

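View pics/top25.png

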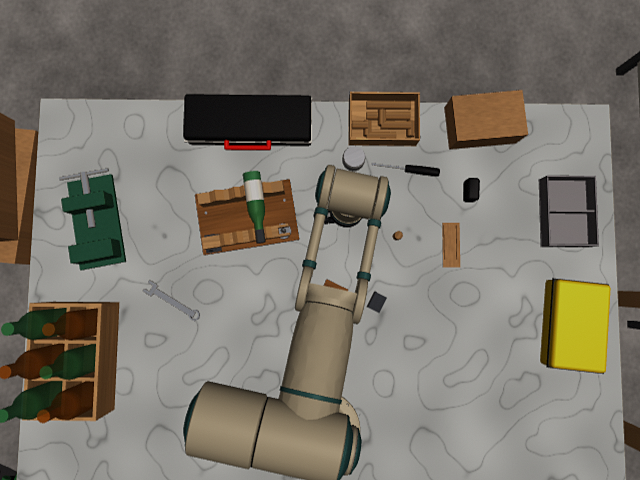

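Run:
```python
from h import *
A=lambda u:crop(u,(185,165),6)
y=.171;o=np.array([.5982,.2252]);R=np.array([[np.cos(y),-np.sin(y)],[np.sin(y),np.cos(y)]])
b=back("top",A((401,40)),.101)[:2];n=back("top",A((456,468)),.101)[:2]
e=(b-n)/np.hypot(*(b-n));m=b-.08*e
print("len",np.hypot(*(b-n)),"bottle mid rack",R.T@(m-o),"yaw",np.arctan2(e[1],e[0])-y)
p,f=fit([("top",A((103,437)),(.016,.12,.088)),("top",A((110,505)),(-.016,.12,.088)),("top",A((616,350)),(.016,-.12,.088)),("top",A((634,420)),(-.016,-.12,.088))],[.53,.21,.17])
print("rail rack",R.T@(p[:2]-o),p[2]-y,f.round(1).tolist())
```

```text
len 0.1988266601318108 bottle mid rack [ 0.03047962 -0.04056345] yaw -0.02352578660674781
rail rack [-0.06233089  0.00127115] 0.0039129266663766316 [[-0.3, -0.1], [0.2, 0.1], [0.6, 0.1], [-0.5, -0.1]]
```

All within tolerance; handing in.

```bash
python3 -c "
from rig import manip
print(manip.sign_off())"
```

```text
the job is handed in; nothing more can be done
None
```

The rack is finished and handed in at about 25 s on the clock. The spacer and then the collar are home on the post. The loose rail lies across the collar and the ledge with its fork round the post. The small bottle is in the notches nearer the post, neck towards the loose rail.

My last checks from the top camera, against the limits:

| Check | Measured | Limit |
|---|---|---|
| Rail middle, rack x | -62 mm | -69 to -55 mm |
| Rail middle, rack y | +1 mm | ±10 mm |
| Rail angle to the rack | 0.004 rad | 0.08 rad |
| Bottle point, rack x | +30 mm | +8 to +44 mm |
| Bottle point, rack y | -41 mm | -46 to -34 mm |
| Bottle angle to the rack | -0.02 rad | 0.08 rad |

- **Seen, not measured:** I judged the spacer and collar to be home from side-camera views taken before the rail went on. The final heights of the rail and bottle were also not measured. When I let go of the bottle, the gripper's own height put its axis at about 101 mm.
- **Disagreements:** The camera estimates differed from each other by 2–4 mm. The bottle's length came out as 199–201 mm instead of 195 mm. Neither mattered for the fits.
- **Forces:** The largest force reading I took was about 6 N, while gripping the rail on the bench. The bottle gave about 3 N as it touched the rack.
- **Other things on the bench:** In the last top view nothing else had visibly moved; the arm partly covers the offcut there.

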